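Roll an oak spigot blank into the boring vee and clamp it

TASK

Fetch the round oak blank from its stand, lay it on the wooden infeed deck of the boring jig in line with the vee, and let go of it. Then roll it gently along the deck, under the boring head, so that it drops into the steel vee and centres itself (do not lower it in from above), and with your fingers off it swing the red clamp arm fully down onto it. Leave the dark steel bar and the other things on the bench where they are.

Things in the scene. Friction and masses are not known exactly. Their poses are not given: they have to be found in the camera images.
- blank: Pale solid oak cylinder, 44 mm diameter, 150 mm long, about 0.16 kg. Origin at its middle; y is its axis. Starts on one of two dark wooden stands (plank 70 x 120 x 12 mm; two rails under the cylinder, 27 mm high, reaching 17 mm either side of its axis), left or right of the jig, its axis 43 mm above the bench; its sides are free to grasp at the middle.
- drift: Dark steel bar of the same size (44 x 150 mm, 0.9 kg) on the other stand; not to be moved. Origin at its middle, y along its axis.
- jig: Green boring jig, fixed to the bench. Origin on the bench under the vee's middle. x: level, from the infeed deck to the vee (away from the robot); y: along the vee, as the seated blank's axis must lie; z up. 90-degree steel vee 120 mm long, near edge x = -25 mm, bottom line 30 mm high; far flank rises to 70 mm. Behind it a column of radius 18 mm at x = 100, y = -45 mm.
- deck_edge (a point): Middle of the edge where the deck ends and the vee begins (jig x = -25 mm, 55 mm high). The wooden deck reaches back 130 mm from here, rising 3 degrees towards the vee, between side strips (inner faces at y = +-92 mm, tops 62 mm high). A blank let go on it rolls back slowly to the end strip; one pushed past this edge drops into the vee by itself. Push at or just below mid-height: pressing above it jams the roll. Axes as the jig's.
- head_front (a point): Middle of the lower front edge of the boring head over the vee (jig x = -50 mm, 180 mm high): a green box 115 mm long in x, 70 mm wide in y, 130 mm tall (motor on top to 360 mm, column to 372), with a chuck below it (radius 20 mm, bit down to 112 mm) over the vee's middle. A tool held upright at the deck's end hits it; one leaning back towards the robot by 30 to 40 degrees passes below.
- vee_seat (a point): Where the blank's middle lies when it is seated and centred in the vee (61 mm above the bench, over the jig's origin); axes as the jig's.
- deck_rest (a point): Where the blank's middle lies when it rests on the deck against the dark end strip on the robot side (140 mm before the vee's centre, 71 mm above the bench). The strip is 10 mm thick, its inner face 15 mm behind this point, its top 54 mm high (6 mm above the deck). Axes as the jig's.
- clamp (a joint): Angle of the red clamp arm, rad: 0 = level and shut, 1.5 = upright; about 0.03 when its pad bears on the seated blank. Starts raised (1.05 to 1.3). A stiff friction hinge (0.25 N m): it stays where it is left; about 2 to 3 N at the handle moves it.
- clamp_hinge (a point): Point on the clamp's hinge axis, which runs along the jig's y, 50 mm beyond the vee's centre, at y = +62 mm, 95 mm high. Axes as the jig's.
- clamp_handle (a point): Middle of the free 60 mm of the clamp's black round handle bar, 14 mm diameter, which sticks out along the jig's +y from the arm's end, 140 mm from the hinge axis and 46 mm further out in y than clamp_hinge. It swings towards the robot and down as the clamp shuts; shut, it is 95 mm above the bench at x = -90, y = 108 mm of the jig.
- mallet: Wooden mallet lying at the far left, its handle along its y axis, 60 mm tall, head 90 x 60 mm; origin on the bench under the handle's middle. Leave alone.
- glue_jar: Amber jar with yellow lid, 64 mm diameter, 90 mm tall, beyond the left stand; origin under its centre. Leave alone.
- hoop: Copper-coloured barrel hoop lying flat, 170 mm across, 30 mm high, beyond the right stand; origin under its centre. Leave alone.
- chisel: Hand tool with wooden handle, 200 mm long, lying at the right; origin under its middle. Leave alone.

How it is judged:
By the outcome, as a careful person would: the job done as asked, in the order asked, and still so for the second after the job is handed in, with the robot touching nothing.
It also fails if it takes over 72 s, if anything falls off the work surface, if the arm or the gripper's body presses on something with over 40 N, if the wrist force passes 120 N, or if a joint passes its speed limit or range.

ROBOT

A 6-joint arm with a two-finger parallel gripper is mounted at the origin on the work surface. World frame = base frame: x ahead of the robot, y to its left, z up, the work surface at z = 0. Lengths are in m, angles in rad, forces in N, time in s.
With the tool pointing down it reaches from about 0.375 to 0.75 m from the base axis. Payload 9 kg.
Tool frame: the origin (TCP) lies at the very end of the fingers, on their centre line; the grasp point (between the pads) lies 19 mm behind it; x points along the fingers, y is the direction in which the jaws open and shut, and the axes are right-handed (so a half turn about x gives the same grasp; the last joint's range is limited). The gripper opens to 85 mm and grips with 20 to 120 N. Pads are 22 mm wide; open, the fingers measure 114 mm over their backs; the gripper's body (76 mm by 85 mm) begins 54 mm behind the grasp point. The pads swing forward as they close: fully open they stand 13 mm farther back than shut.
Start: joints at [-1.466, 0.104, 0.097, 1.564, 0, 1.353], TCP at [0.19, -0.569, 0.231] pointing down, gripper open.
Joint ranges: [-2.99, 2.99], [-0.84, 1.86], [-1.1, 1.16], [-1.84, 2.11], [-1.51, 1.56], [-3.14, 3.14]. Speed limits (rad/s): [2.22, 2.22, 2.57, 3.14, 3.14, 3.14].

INTERFACE

Orientations are given as a 3x3 rotation matrix whose columns are the frame's x, y, z axes.
In Python, from bench import manip gives the robot as it stands. The module is installed in compiled form; this text tells all that it offers.
- The arm moves only by the tool apply_moves, never from a script. Its argument "deltas" is a list of rows, each a list of 3 entries, a list of its own where there are three numbers: the shift along the tool's x, y, z in m, then the turn, a rotation vector about the tool's x, y, z in degrees, then the closure in counts, from 0 (fully open) to 255 (shut). A call has 1 to 20 rows; each row shifts and turns the commanded pose from where the row before left it, along the tool's axes as they then stand; what a row does not reach is not made up. A row lasts 1/12 s, in which the tool goes at most 41.7 mm and 7.16 degrees, less where a joint would pass 70% of its speed; a pose out of reach is approached as far as the arm can. A call is refused whole if a number of a shift passes 0.0417 or a number of a turn 7.16, either way. A call with a gripper value outside its range is refused whole. The fingers move at their own pace and stop on an object; "grip_force" is the grip in N (left out, the last holds). Time passes only in rows, so rows that do not move let the fingers close. It gives the time, the measured TCP pose, the force and the opening at its end, in the units of the state.
- manip.get_obs(): the state, without advancing time (a new reading comes with each control period).
- manip.capture(name): name is "scene" or "top" or "wrist"; returns the picture (400x640x3 uint8, red, green, blue); there is no depth.
- manip.camera_params(name): a dict with "fx", "fy", "cx", "cy" (pixels), "R" (3x3) and "t" (3): a world point X has camera coordinates R X + t; the wrist camera has in their place "tool_from_camera" (4x4, takes a point from camera to tool coordinates, whose origin is the TCP and whose axes are the tool frame's). Camera axes: x right, y down, z forward; pixel columns grow to the right and rows downward; lengths in m; the calibration is good to about 2 mm. A picture is of the moment at which its call begins: read the wrist's pose just before it. camera_params takes no time and is no camera call.
- manip.job_done(): hands the job in, once; it reports no verdict.
The state is a dict: "clock": time; "q": joint angles; "joint_velocities": joint speeds; "joint_efforts": joint torques, N m; "tcp_pos": TCP position; "ee_rot": TCP orientation; "wrist_force": force on the tool from outside, world axes, zero at the start; "wrist_torque": the same for the moment, N m; "opening": finger opening in m.
Only numpy, scipy, OpenCV 4.12 (cv2) and the standard library are available. Lean on these libraries where they do the work, as an engineer would, in place of code of your own. Each camera call takes 0.05 s, during which the arm holds its last target.

## Working session

There is one attempt and no reset: what is moved stays moved. The work goes in short steps, Python scripts to look and compute and a tool call to move; the robot and the scene stay as the last step left them, time stands still between calls to the robot, and variables do not carry over. Pictures are saved under pics/ and viewed, and the job is handed in when it is done.

Besides the shell and the picture viewer there is one more tool, called after ">>>" in YAML: its name, and indented under it one key for each argument. apply_moves: Moves the arm, as the interface text tells. Its arguments: {"type":"object","properties":{"deltas":{"type":"array"},"grip_force":{"type":"number"}},"required":["deltas"]}

```bash
mkdir -p pics; ls; python3 - <<'E'
from bench import manip
import cv2, numpy as np
np.set_printoptions(precision=4,suppress=True)
o=manip.get_obs()
for k in o: print(k,np.round(o[k],4).tolist())
for n in ("scene","top"):
    im=manip.capture(n); cv2.imwrite(f"pics/{n}0.png",im[:,:,::-1])
for n in ("scene","top","wrist"): print(n,manip.camera_params(n))
E
```

```text
pics
clock 0.0
q [-1.4657, 0.1047, 0.0964, 1.5639, -0.0, 1.3531]
joint_velocities [0.0, -0.0019, 0.0011, -0.0002, 0.0029, 0.001]
joint_efforts [-0.0031, -55.6932, 50.3648, 0.0169, -0.0004, -0.0]
tcp_pos [0.1903, -0.5687, 0.2305]
ee_rot [[-0.0001, 0.3172, -0.9484], [0.0013, -0.9484, -0.3172], [-1.0, -0.0013, -0.0003]]
wrist_force [0.5825, 0.6801, -0.1004]
wrist_torque [0.0576, -0.0598, -0.0298]
opening 0.0853
scene {'fx': 377.61610522997006, 'fy': 377.61610522997006, 'cx': 321.4764236937294, 'cy': 197.6546283686764, 'R': array([[-0.6505,  0.7594, -0.0156],
       [ 0.5925,  0.4944, -0.636 ],
       [-0.4752, -0.4229, -0.7716]]), 't': array([ 0.4218, -0.2551,  1.5707])}
top {'fx': 504.2361160395684, 'fy': 504.2361160395684, 'cx': 313.6042675289743, 'cy': 204.7455316320857, 'R': array([[ 0.0264, -0.9996,  0.0122],
       [-0.9909, -0.0278, -0.1319],
       [ 0.1322, -0.0086, -0.9912]]), 't': array([-0.0376,  0.6205,  1.6545])}
wrist {'fx': 346.3923665048183, 'fy': 346.3923665048183, 'cx': 320.6621990973936, 'cy': 196.9911114585006, 'tool_from_camera': array([[-0.0004, -0.3206,  0.9472, -0.1425],
       [ 1.    ,  0.0001,  0.0004, -0.0006],
       [-0.0003,  0.9472,  0.3206, -0.0826],
       [ 0.    ,  0.    ,  0.    ,  1.    ]])}
```

View pics/scene0.png

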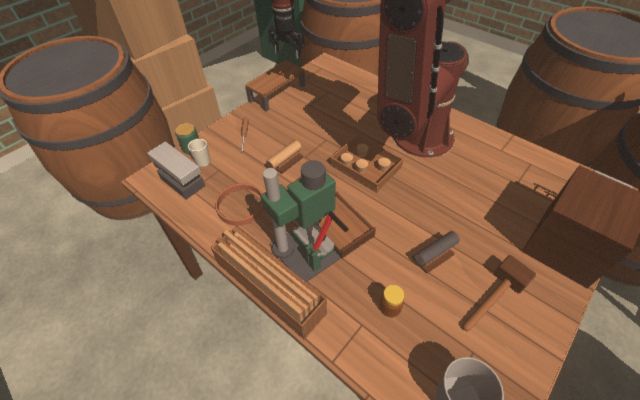

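View pics/top0.png

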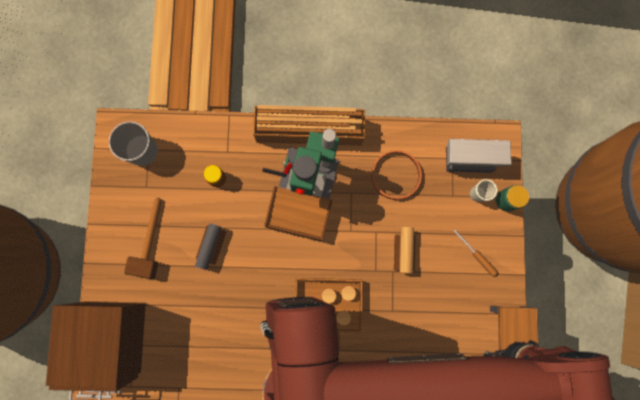

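The top view shows the pale blank at about (407,250), the steel bar at (209,247), and the jig with its deck at about (300,213) and head at (305,167). The red clamp is partly hidden. I'll zoom in next.

```bash
cat > h.py <<'E'
import numpy as np, cv2
from bench import manip
np.set_printoptions(precision=4,suppress=True)
def cam(n):
    c=manip.camera_params(n)
    return c
def ray(n,u,v,pose=None):
    c=cam(n); d=np.array([(u-c['cx'])/c['fx'],(v-c['cy'])/c['fy'],1.])
    if n=='wrist':
        T=c['tool_from_camera']; p,R=pose
        return R@T[:3,3]+p, R@(T[:3,:3]@d)
    R,t=c['R'],c['t']; return -R.T@t, R.T@d
def onz(n,u,v,z,pose=None):
    o,d=ray(n,u,v,pose); return o+d*(z-o[2])/d[2]
def proj(n,X,pose=None):
    c=cam(n); X=np.asarray(X,float)
    if n=='wrist':
        T=np.linalg.inv(c['tool_from_camera']); p,R=pose
        x=T[:3,:3]@(R.T@(X-p))+T[:3,3]
    else: x=c['R']@X+c['t']
    return np.array([c['fx']*x[0]/x[2]+c['cx'],c['fy']*x[1]/x[2]+c['cy']])
def two(n1,u1,n2,u2,p1=None,p2=None):
    o1,d1=ray(n1,*u1,p1);o2,d2=ray(n2,*u2,p2)
    s=np.linalg.lstsq(np.c_[d1,-d2],o2-o1,rcond=None)[0]
    a=o1+s[0]*d1;b=o2+s[1]*d2
    return (a+b)/2,np.linalg.norm(a-b)
E
python3 - <<'E'
import cv2
t=cv2.imread('pics/top0.png'); s=cv2.imread('pics/scene0.png')
cv2.imwrite('pics/top_jig.png',cv2.resize(t[110:250,250:380],None,fx=5,fy=5,interpolation=cv2.INTER_CUBIC)[:600])
cv2.imwrite('pics/top_bl.png',cv2.resize(t[215:285,370:450],None,fx=8,fy=8,interpolation=cv2.INTER_CUBIC))
cv2.imwrite('pics/sc_jig.png',cv2.resize(s[150:290,230:390],None,fx=5,fy=5,interpolation=cv2.INTER_CUBIC)[:600])
E
python3 - <<'E'
import cv2
t=cv2.imread('pics/top0.png'); s=cv2.imread('pics/scene0.png')
cv2.imwrite('pics/top_jig2.png',cv2.resize(t[120:250,255:375],None,fx=4.6,fy=4.6,interpolation=cv2.INTER_CUBIC))
cv2.imwrite('pics/sc_jig2.png',cv2.resize(s[150:270,240:390],None,fx=5,fy=5,interpolation=cv2.INTER_CUBIC))
E
```

```text
(no output)
```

View pics/top_jig2.png

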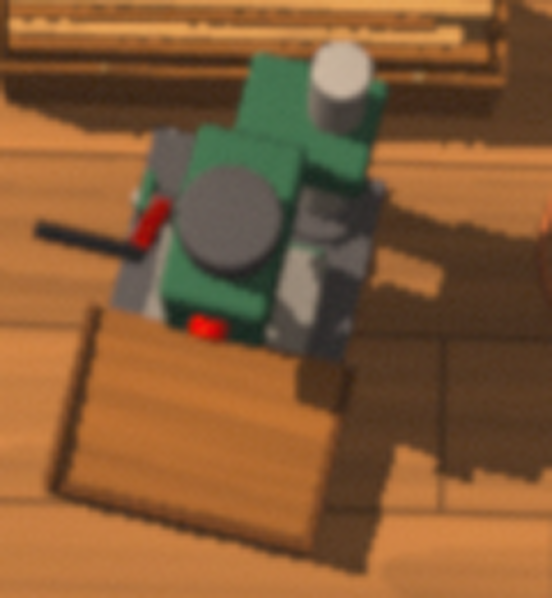

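View pics/sc_jig2.png

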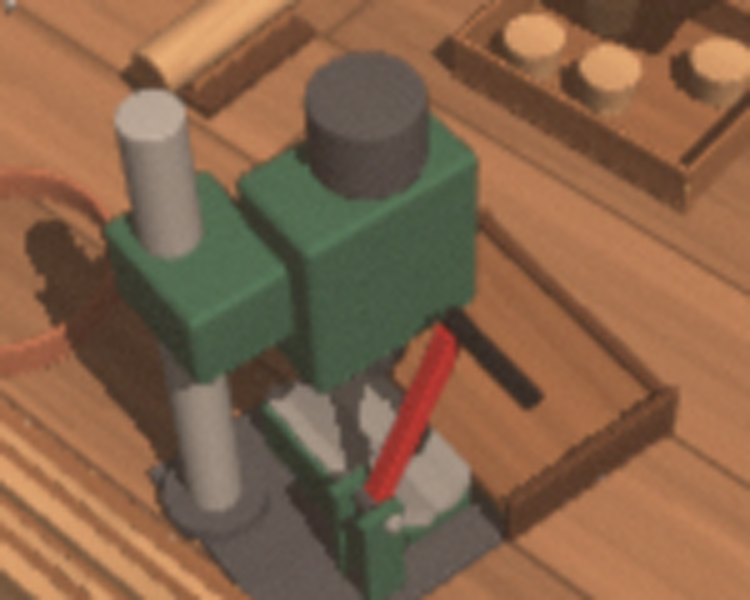

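View pics/top_bl.png

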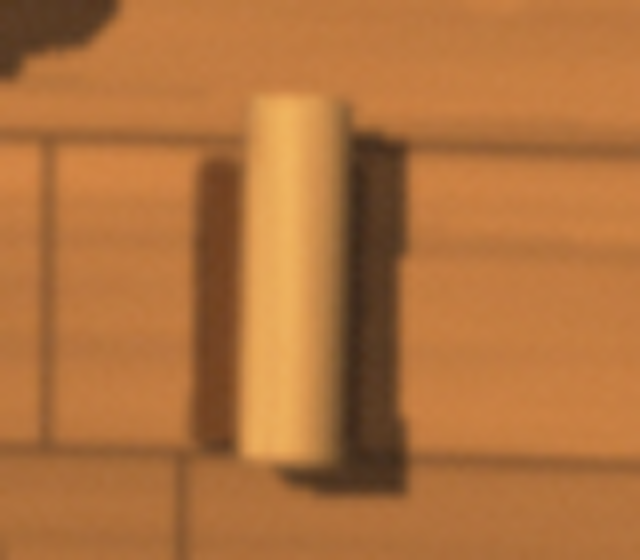

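```bash
python3 - <<'E'
from h import *
f=lambda u,v:(255+u/4.6,120+v/4.6)
print('cam',-cam('top')['R'].T@cam('top')['t'])
for nm,uv,z in [('deckRL',(50,490),.054),('deckRR',(312,553),.054),('deckFL',(95,306),.062),('deckFR',(352,362),.062),
 ('col top',(341,70),.372),('head BL',(206,126),.31),('head BR',(304,152),.31),('motor top',(230,218),.36),('headFR',(272,310),.31)]:
    print(nm,onz('top',*f(*uv),z))
g=lambda u,v:(370+u/8,215+v/8)
for nm,uv,z in [('bl far L',(247,97),.043),('bl far R',(350,97),.043),('near L',(240,460),.043),('near R',(335,462),.043)]:
    print(nm,onz('top',*g(*uv),z))
# scene view
s=lambda u,v:(240+u/5,150+v/5)
print('col top scene',onz('scene',*s(152,115),.372))
print('motor top scene',onz('scene',*s(368,98),.36))
t=cv2.imread('pics/top0.png'); hsv=cv2.cvtColor(t,cv2.COLOR_BGR2HSV)
print(hsv[250,400:418].tolist())
# handle: black bar ends, both views
for nm,a,b in [('tip',f(36,229),s(537,400)),('inner',f(140,252),s(450,315))]:
    print(nm,two('top',a,'scene',b))
for z in (.17,.19,.21,.23,.25): print(z,onz('top',*f(36,229),z),onz('scene',*s(537,400),z))
E
```

```text
cam [ 0.397  -0.0061  1.7223]
deckRL [0.5424 0.1357 0.054 ]
deckRR [ 0.5021 -0.0542  0.054 ]
deckFL [0.6763 0.1076 0.062 ]
deckFR [ 0.6405 -0.0796  0.062 ]
col top [ 0.7714 -0.0555  0.372 ]
head BL [0.7502 0.0256 0.31  ]
head BR [ 0.7354 -0.0359  0.31  ]
motor top [0.6818 0.0085 0.36  ]
headFR [ 0.6352 -0.0185  0.31  ]
bl far L [ 0.5537 -0.3147  0.043 ]
bl far R [ 0.5549 -0.3579  0.043 ]
near L [ 0.4031 -0.3123  0.043 ]
near R [ 0.4033 -0.3517  0.043 ]
col top scene [ 0.7716 -0.0543  0.372 ]
motor top scene [0.6857 0.0128 0.36  ]
[[15, 165, 181], [15, 160, 219], [16, 157, 230], [17, 156, 232], [17, 156, 234], [17, 155, 237], [17, 152, 236], [16, 158, 229], [15, 156, 217], [15, 159, 201], [15, 156, 183], [15, 153, 160], [15, 152, 126], [15, 144, 87], [13, 151, 64], [12, 143, 73], [13, 146, 84], [13, 151, 86]]
tip (array([0.6991, 0.138 , 0.2218]), np.float64(0.0017109561056036422))
inner (array([0.6859, 0.0681, 0.2241]), np.float64(0.0006152716858757962))
0.17 [0.7101 0.1423 0.17  ] [0.6693 0.1182 0.17  ]
0.19 [0.706  0.1403 0.19  ] [0.6807 0.1261 0.19  ]
0.21 [0.702  0.1384 0.21  ] [0.692  0.1341 0.21  ]
0.23 [0.698  0.1365 0.23  ] [0.7034 0.142  0.23  ]
0.25 [0.6939 0.1346 0.25  ] [0.7147 0.15   0.25  ]
```

```bash
cat >> h.py <<'E'
from scipy.spatial.transform import Rotation as Ro
O=np.array([.683,.0085,0.]); YAW=np.radians(-11.2)
RJ=Ro.from_euler('z',YAW).as_matrix()
def j2w(p): return O+RJ@np.asarray(p,float)
def w2j(p): return RJ.T@(np.asarray(p)-O)
def down(jaw_deg):
    a=np.radians(jaw_deg); y=np.array([np.cos(a),np.sin(a),0]); x=np.array([0,0,-1.])
    return np.c_[x,y,np.cross(x,y)]
def state():
    o=manip.get_obs(); return np.array(o['tcp_pos']),np.array(o['ee_rot']),o
def go(pt,Rt,name=''):
    p,R,o=state()
    rv=Ro.from_matrix(R.T@Rt).as_rotvec(degrees=True)
    print(name,'turn first (deg,tool)',rv,'then shift new axes mm',1e3*Rt.T@(pt-p),'| shift old axes mm',1e3*R.T@(pt-p))
def show(n,name,s=1):
    im=manip.capture(n)[:,:,::-1]; cv2.imwrite(f'pics/{name}.png',im); return im
E
python3 - <<'E'
from h import *
go(np.array([.4784,-.3355,.17]),down(-91))
E
```

```text
turn first (deg,tool) [19.4958 -0.0033  0.0678] then shift new axes mm [  60.5941 -238.2065 -283.9835] | shift old axes mm [  60.832  -129.7029 -347.1847]
```

>>> apply_moves:
  deltas:
    - [[0.015, 0, 0], [6.5, 0, 0], 0]
    - [[0.015, 0, 0], [6.5, 0, 0], 0]
    - [[0.015, 0, 0], [6.5, 0, 0], 0]
    - [[0, -0.0198, -0.0237], [0, 0, 0], 0]
    - [[0, -0.0198, -0.0237], [0, 0, 0], 0]
    - [[0, -0.0198, -0.0237], [0, 0, 0], 0]
    - [[0, -0.0198, -0.0237], [0, 0, 0], 0]
    - [[0, -0.0198, -0.0237], [0, 0, 0], 0]
    - [[0, -0.0198, -0.0237], [0, 0, 0], 0]
    - [[0, -0.0198, -0.0237], [0, 0, 0], 0]
    - [[0, -0.0198, -0.0237], [0, 0, 0], 0]
    - [[0, -0.0198, -0.0237], [0, 0, 0], 0]
    - [[0, -0.0198, -0.0237], [0, 0, 0], 0]
    - [[0, -0.0198, -0.0237], [0, 0, 0], 0]
    - [[0, -0.0198, -0.0237], [0, 0, 0], 0]
    - [[0, 0, 0], [0, 0, 0], 0]
  grip_force: 40

```text
clock: 1.43
tcp_pos: [0.4819, -0.3328, 0.1858]
ee_rot: [[0.001, -0.013, -1.0], [0.002, -1.0, 0.013], [-1.0, -0.002, -0.001]]
wrist_force: [-0.4, -0.3, -1.0]
opening: 0.0851
```

```bash
python3 - <<'E'
from h import *
go(np.array([.4784,-.3355,.17]),down(-91))
p,R,o=state(); print(o['clock'],p,o['q'])
im=show('wrist','w1'); show('top','t1')
np.savez('w1.npz',p=p,R=R)
E
```

```text
turn first (deg,tool) [ 0.2267 -0.0324  0.0899] then shift new axes mm [15.8378  2.7481  3.4239] | shift old axes mm [15.8315  2.7593  3.4438]
1.4333 [ 0.4819 -0.3328  0.1858] [-0.8284  0.0564 -0.0352  1.48    0.0015  2.3267]
```

View pics/w1.png

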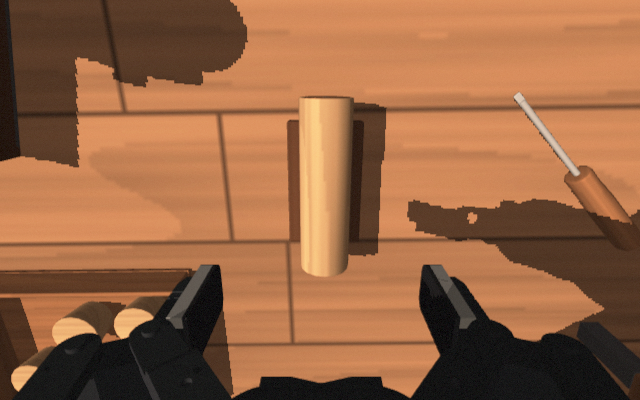

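View pics/t1.png

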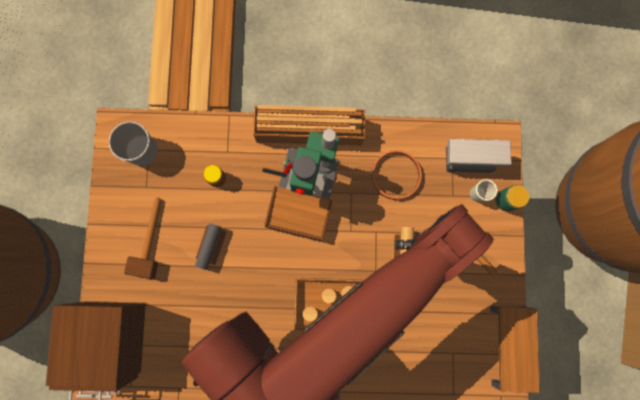

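```bash
python3 - <<'E'
from h import *
d=np.load('w1.npz'); P=(d['p'],d['R'])
for uv in [(301,100),(353,100),(301.5,265),(348,265)]: print(uv,onz('wrist',*uv,.043,P))
print('ends: far top', onz('wrist',327,97,.065,P),'far mid z', onz('wrist',327,97,.043,P),'near', onz('wrist',325,276,.04,P))
print(proj('wrist',[.4784,-.3355,.043],P), proj('wrist',P[0],P))
im=cv2.imread('pics/w1.png'); hsv=cv2.cvtColor(im,cv2.COLOR_BGR2HSV)
for v in (110,150,190,230,260): print(v,hsv[v,294:302].tolist(),hsv[v,344:356].tolist())
E
```

```text
(301, 100) [ 0.5494 -0.3174  0.043 ]
(353, 100) [ 0.5488 -0.3587  0.043 ]
(301.5, 265) [ 0.4012 -0.3132  0.043 ]
(348, 265) [ 0.4007 -0.3565  0.043 ]
ends: far top [ 0.5524 -0.3377  0.065 ] far mid z [ 0.5514 -0.338   0.043 ] near [ 0.3874 -0.335   0.04  ]
[324.6778 185.3112] [321.8389 266.5333]
110 [[11, 142, 124], [12, 146, 122], [11, 139, 127], [11, 138, 126], [13, 138, 144], [13, 136, 202], [14, 134, 226], [15, 132, 232]] [[13, 132, 164], [14, 134, 156], [13, 134, 148], [13, 129, 140], [14, 134, 124], [14, 133, 115], [12, 125, 94], [14, 139, 86], [14, 130, 86], [14, 127, 70], [13, 145, 51], [12, 135, 53]]
150 [[11, 159, 119], [11, 159, 119], [10, 154, 119], [11, 155, 115], [10, 157, 117], [13, 136, 186], [15, 130, 234], [16, 128, 241]] [[13, 134, 152], [13, 132, 143], [13, 136, 131], [13, 128, 120], [14, 134, 105], [14, 133, 92], [12, 130, 86], [12, 126, 83], [10, 132, 54], [10, 122, 48], [11, 136, 47], [11, 166, 46]]
190 [[11, 155, 122], [10, 159, 122], [10, 159, 122], [10, 156, 118], [11, 165, 116], [11, 147, 137], [13, 138, 218], [15, 130, 238]] [[13, 129, 132], [13, 133, 121], [13, 131, 107], [14, 140, 93], [13, 136, 88], [15, 131, 84], [15, 135, 70], [11, 137, 52], [14, 155, 46], [11, 191, 44], [10, 137, 52], [12, 163, 47]]
230 [[11, 159, 119], [11, 156, 121], [11, 159, 119], [10, 152, 121], [11, 167, 119], [11, 159, 117], [13, 141, 179], [15, 133, 234]] [[13, 140, 106], [13, 135, 96], [14, 128, 96], [14, 130, 86], [13, 130, 86], [13, 150, 56], [10, 163, 47], [9, 133, 50], [11, 146, 49], [11, 154, 48], [9, 152, 47], [6, 148, 50]]
260 [[12, 146, 190], [12, 146, 191], [12, 146, 190], [12, 143, 192], [12, 145, 192], [12, 143, 192], [13, 144, 188], [14, 134, 227]] [[13, 128, 96], [14, 129, 91], [13, 129, 87], [13, 140, 80], [12, 147, 165], [12, 146, 189], [11, 142, 194], [12, 147, 191], [12, 149, 190], [12, 144, 193], [12, 146, 190], [12, 146, 191]]
```

>>> apply_moves:
  deltas:
    - [[0.02, 0.0037, 0.005], [0.4, 0, 0], 0]
    - [[0.025, 0, 0], [0, 0, 0], 0]
    - [[0.025, 0, 0], [0, 0, 0], 0]
    - [[0.025, 0, 0], [0, 0, 0], 0]
    - [[0.025, 0, 0], [0, 0, 0], 0]
    - [[0.02, 0, 0], [0, 0, 0], 0]
    - [[0.012, 0, 0], [0, 0, 0], 0]
    - [[0.007, 0, 0], [0, 0, 0], 0]
    - [[0, 0, 0], [0, 0, 0], 0]
    - [[0, 0, 0], [0, 0, 0], 120]
    - [[0, 0, 0], [0, 0, 0], 255]
    - [[0, 0, 0], [0, 0, 0], 255]
    - [[0, 0, 0], [0, 0, 0], 255]
    - [[0, 0, 0], [0, 0, 0], 255]
    - [[0, 0, 0], [0, 0, 0], 255]
  grip_force: 40

```text
clock: 2.78
tcp_pos: [0.4747, -0.3362, 0.0292]
ee_rot: [[0.002, -0.022, -1.0], [0.006, -1.0, 0.022], [-1.0, -0.007, -0.002]]
wrist_force: [-2.1, 23.5, 19.9]
opening: 0.0426
```

```bash
python3 - <<'E'
from h import *
p,R,o=state(); print(o['clock'],p,o['opening'],o['wrist_force'])
im=show('wrist','w2')
E
```

```text
2.7833 [ 0.4747 -0.3362  0.0292] 0.04261847686103271 [-2.0666 23.4629 19.9233]
```

View pics/w2.png

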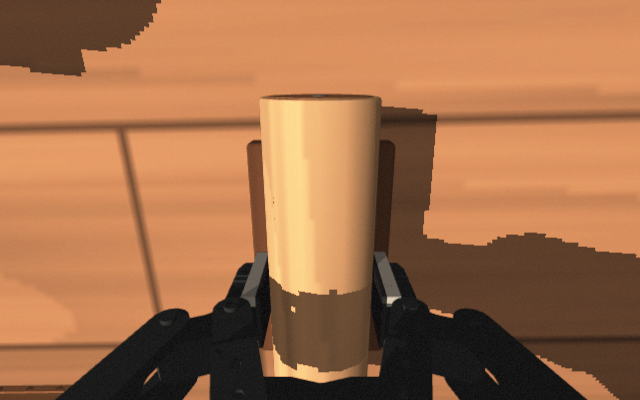

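>>> apply_moves:
  deltas:
    - [[-0.002, 0, 0], [0, 0, 0], 255]
    - [[-0.004, 0, 0], [0, 0, 0], 255]
    - [[-0.01, 0, 0], [0, 0, 0], 255]
    - [[-0.02, 0, 0], [0, 0, 0], 255]
    - [[-0.03, 0, 0], [0, 0, 0], 255]
    - [[-0.03, 0, 0], [0, 0, 0], 255]
    - [[-0.03, 0, 0], [0, 0, 0], 255]
    - [[-0.02, 0, 0], [0, 0, 0], 255]
    - [[-0.01, 0, 0], [0, 0, 0], 255]
    - [[0, 0, 0], [0, 0, 0], 255]

```text
clock: 3.67
tcp_pos: [0.4747, -0.3414, 0.1867]
ee_rot: [[0.003, -0.025, -1.0], [-0.004, -1.0, 0.025], [-1.0, 0.004, -0.003]]
wrist_force: [0.9, -0.8, -1.1]
opening: 0.0426
```

```bash
python3 - <<'E'
from h import *
p,R,o=state(); print(o['clock'],p,o['opening'],o['wrist_force'])
np.savez('w3.npz',p=p,R=R)
im=show('wrist','w3')
pt=j2w([-.132,0,.19]); print(pt)
go(pt,down(-11.2))
E
```

```text
3.6667 [ 0.4747 -0.3414  0.1867] 0.04255933951083093 [ 0.863  -0.8115 -1.1053]
[0.5535 0.0341 0.19  ]
 turn first (deg,tool) [-80.2151   0.0057  -0.1362] then shift new axes mm [  -5.7134    5.0084 -383.1577] | shift old axes mm [  -6.2722 -376.7223  -70.0608]
```

View pics/w3.png

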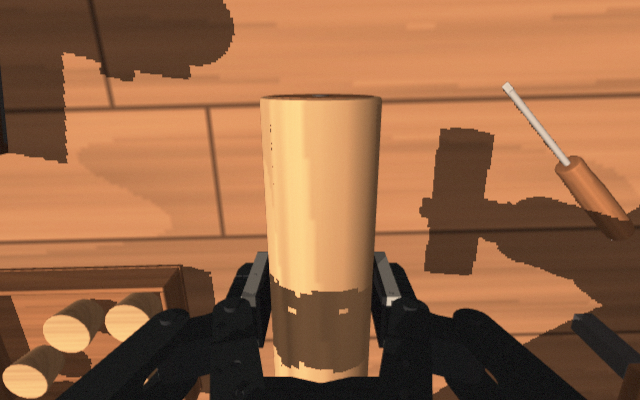

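```bash
python3 - <<'E'
from h import *
T=cam('wrist')['tool_from_camera']
I=(np.zeros(3),np.eye(3))
for (u,v) in [(261,97),(381,97),(321,97),(268,270),(375,270),(261,110),(380,110)]:
    o,d=ray('wrist',u,v,I)
    for x in (-.036,-.014):
        print((u,v),x,o+d*(x-o[0])/d[0])
E
```

```text
(261, 97) -0.036 [-0.036  -0.0182 -0.0776]
(261, 97) -0.014 [-0.014  -0.0219 -0.0766]
(381, 97) -0.036 [-0.036   0.0173 -0.0776]
(381, 97) -0.014 [-0.014   0.021  -0.0766]
(321, 97) -0.036 [-0.036  -0.0005 -0.0776]
(321, 97) -0.014 [-0.014  -0.0005 -0.0766]
(268, 270) -0.036 [-0.036  -0.019  -0.0194]
(268, 270) -0.014 [-0.014  -0.0228 -0.0064]
(375, 270) -0.036 [-0.036   0.0184 -0.0194]
(375, 270) -0.014 [-0.014   0.0224 -0.0064]
(261, 110) -0.036 [-0.036  -0.0184 -0.0739]
(261, 110) -0.014 [-0.014  -0.0221 -0.0721]
(380, 110) -0.036 [-0.036   0.0172 -0.0739]
(380, 110) -0.014 [-0.014   0.0208 -0.0721]
```

>>> apply_moves:
  deltas:
    - [[0, 0, 0], [-6.69, 0, 0], 255]
    - [[0, 0, 0], [-6.69, 0, 0], 255]
    - [[0, 0, 0], [-6.69, 0, 0], 255]
    - [[0, 0, 0], [-6.69, 0, 0], 255]
    - [[0, 0, 0], [-6.69, 0, 0], 255]
    - [[0, 0, 0], [-6.69, 0, 0], 255]
    - [[0, 0, 0], [-6.69, 0, 0], 255]
    - [[0, 0, 0], [-6.69, 0, 0], 255]
    - [[0, 0, 0], [-6.69, 0, 0], 255]
    - [[0, 0, 0], [-6.69, 0, 0], 255]
    - [[0, 0, 0], [-6.69, 0, 0], 255]
    - [[0, 0, 0], [-6.69, 0, 0], 255]
    - [[0, 0, 0], [0, 0, 0], 255]

```text
clock: 4.8
tcp_pos: [0.4731, -0.3394, 0.181]
ee_rot: [[-0.002, 0.982, -0.188], [0.002, -0.188, -0.982], [-1.0, -0.003, -0.002]]
wrist_force: [1.4, -0.1, -1.6]
opening: 0.0428
```

>>> apply_moves:
  deltas:
    - [[0, 0, -0.015], [0, 0, 0], 255]
    - [[0, 0.005, -0.03], [0, 0, 0], 255]
    - [[0, 0, -0.03], [0, 0, 0], 255]
    - [[0, 0, -0.03], [0, 0, 0], 255]
    - [[0, 0, -0.03], [0, 0, 0], 255]
    - [[0, 0, -0.03], [0, 0, 0], 255]
    - [[0, 0, -0.03], [0, 0, 0], 255]
    - [[0, 0, -0.03], [0, 0, 0], 255]
    - [[0, 0, -0.03], [0, 0, 0], 255]
    - [[0, 0, -0.03], [0, 0, 0], 255]
    - [[0, 0, -0.03], [0, 0, 0], 255]
    - [[0, 0, -0.03], [0, 0, 0], 255]
    - [[0, 0, -0.025], [0, 0, 0], 255]
    - [[0, 0, -0.011], [0, 0, 0], 255]
    - [[0, 0, 0], [0, 0, 0], 255]

```text
clock: 6.05
tcp_pos: [0.5517, 0.0354, 0.1824]
ee_rot: [[-0.001, 0.981, -0.193], [0.001, -0.193, -0.981], [-1.0, -0.001, -0.0]]
wrist_force: [1.0, -0.3, -0.3]
opening: 0.0428
```

```bash
python3 - <<'E'
from h import *
p,R,o=state(); print(o['clock'],p,w2j(p),o['opening'],o['wrist_force'],o['q'])
np.savez('w4.npz',p=p,R=R)
im=show('wrist','w4'); show('scene','s4')
go(j2w([-.132,-.002,.19]),down(-11.2))
E
```

```text
6.05 [0.5517 0.0354 0.1824] [-0.134   0.0009  0.1824] 0.04277050707757787 [ 0.9786 -0.2509 -0.2534] [-0.1727 -0.0424 -0.1407  1.4739  0.0004  1.5922]
 turn first (deg,tool) [0.017  0.0274 0.0562] then shift new axes mm [-7.3754  1.4985  0.4764] | shift old axes mm [-7.3766  1.4911  0.4804]
```

View pics/w4.png

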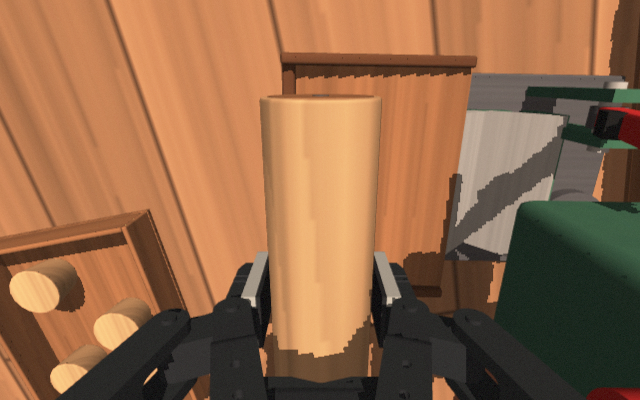

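View pics/s4.png

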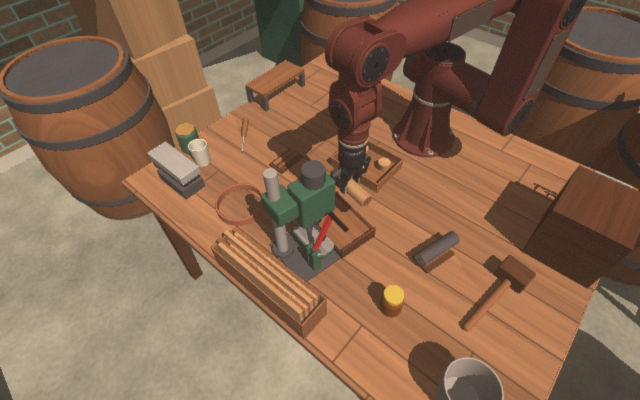

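```bash
python3 - <<'E'
from h import *
im=cv2.imread('pics/w4.png')
cv2.imwrite('pics/w4c.png',cv2.resize(im[40:310,270:500],None,fx=2.2,fy=2.2,interpolation=cv2.INTER_CUBIC))
d=np.load('w4.npz'); P=(d['p'],d['R'])
for uv,z in [((282,53),.062),((476,57),.062),((298,68),.062),((472,66),.062),((470,80),.055),((447,250),.055)]:
    print(uv,w2j(onz('wrist',*uv,z,P)))
E
```

```text
(282, 53) [-0.1617  0.1018  0.062 ]
(476, 57) [-0.0251  0.0994  0.062 ]
(298, 68) [-0.1506  0.0919  0.062 ]
(472, 66) [-0.0271  0.0934  0.062 ]
(470, 80) [-0.0243  0.084   0.055 ]
(447, 250) [-0.0247 -0.0556  0.055 ]
```

View pics/w4c.png

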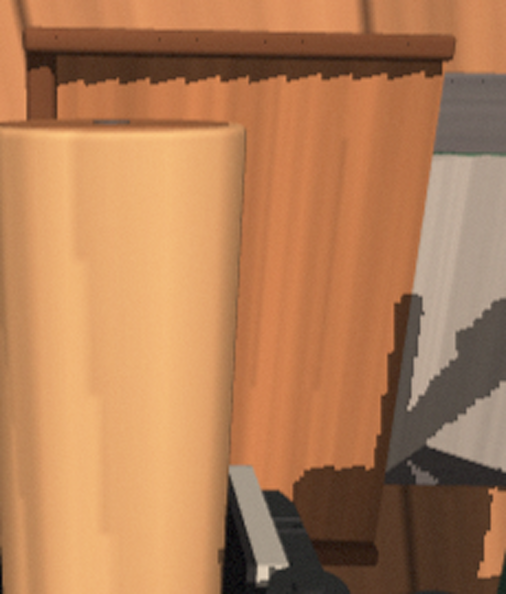

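>>> apply_moves:
  deltas:
    - [[0.02, 0.001, 0.003], [0, 0, 0], 255]
    - [[0.025, 0, 0], [0, 0, 0], 255]
    - [[0.025, 0, 0], [0, 0, 0], 255]
    - [[0.025, 0, 0], [0, 0, 0], 255]
    - [[0.015, 0, 0], [0, 0, 0], 255]
    - [[0.007, 0, 0], [0, 0, 0], 255]
    - [[0.003, 0, 0], [0, 0, 0], 255]
    - [[0.001, 0, 0], [0, 0, 0], 255]
    - [[0, 0, 0], [0, 0, 0], 255]

```text
clock: 6.9
tcp_pos: [0.5532, 0.0291, 0.0632]
ee_rot: [[0.001, 0.981, -0.194], [-0.0, -0.194, -0.981], [-1.0, 0.001, 0.0]]
wrist_force: [0.1, 0.4, -1.0]
opening: 0.0428
```

```bash
python3 - <<'E'
from h import *
p,R,o=state(); print(o['clock'],p,w2j(p),o['opening'],o['wrist_force'])
E
```

```text
6.9 [0.5532 0.0291 0.0632] [-0.1313 -0.005   0.0632] 0.04281861794480639 [ 0.1298  0.4101 -0.9572]
```

>>> apply_moves:
  deltas:
    - [[0.001, -0.002, -0.003], [0, 0, 0], 255]
    - [[0.001, 0, 0], [0, 0, 0], 255]
    - [[0.001, 0, 0], [0, 0, 0], 255]
    - [[0.001, 0, 0], [0, 0, 0], 255]
    - [[0, 0, 0], [0, 0, 0], 255]
    - [[0, 0, 0], [0, 0, 0], 255]

```text
clock: 7.4
tcp_pos: [0.5512, 0.033, 0.0583]
ee_rot: [[-0.0, 0.981, -0.193], [-0.0, -0.193, -0.981], [-1.0, -0.0, 0.0]]
wrist_force: [-0.7, -0.3, -1.0]
opening: 0.0428
```

>>> apply_moves:
  deltas:
    - [[0.0005, 0, 0], [0, 0, 0], 255]
    - [[0.0005, 0, 0], [0, 0, 0], 255]
    - [[0, 0, 0], [0, 0, 0], 255]

```text
clock: 7.65
tcp_pos: [0.5514, 0.0329, 0.0574]
ee_rot: [[0.0, 0.981, -0.193], [-0.0, -0.193, -0.981], [-1.0, 0.0, 0.0]]
wrist_force: [-0.2, -1.0, 0.3]
opening: 0.0425
```

>>> apply_moves:
  deltas:
    - [[0.0005, 0, 0], [0, 0, 0], 255]
    - [[0.0005, 0, 0], [0, 0, 0], 255]
    - [[0, 0, 0], [0, 0, 0], 255]

```text
clock: 7.9
tcp_pos: [0.5513, 0.0329, 0.0573]
ee_rot: [[0.0, 0.981, -0.193], [-0.0, -0.193, -0.981], [-1.0, 0.0, 0.0]]
wrist_force: [-4.2, 0.2, 9.5]
opening: 0.0427
```

```bash
python3 - <<'E'
from h import *
p,R,o=state(); print(o['clock'],p,w2j(p),o['opening'],o['wrist_force'])
im=show('wrist','w5')
np.savez('w5.npz',p=p,R=R)
E
```

```text
7.9 [0.5513 0.0329 0.0573] [-0.1339 -0.0016  0.0573] 0.04268449241562476 [-4.1981  0.1565  9.5178]
```

View pics/w5.png

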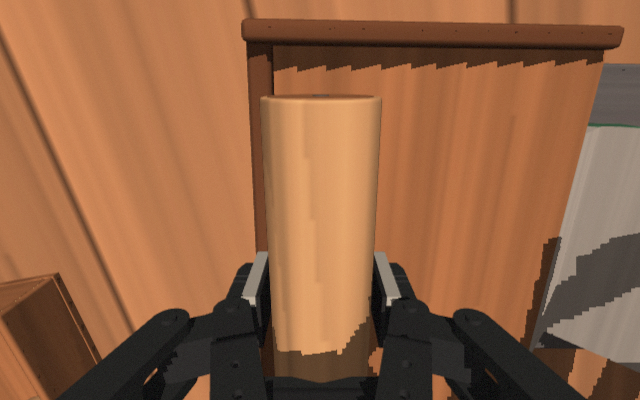

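Contact with the deck is confirmed, with about 9 N up. The blank lies between the side strips in line with the vee, so I'll open the fingers.

>>> apply_moves:
  deltas:
    - [[-0.001, 0, 0], [0, 0, 0], 255]
    - [[0, 0, 0], [0, 0, 0], 120]
    - [[0, 0, 0], [0, 0, 0], 100]
    - [[0, 0, 0], [0, 0, 0], 80]
    - [[0, 0, 0], [0, 0, 0], 60]
    - [[0, 0, 0], [0, 0, 0], 40]
    - [[0, 0, 0], [0, 0, 0], 20]
    - [[0, 0, 0], [0, 0, 0], 0]
    - [[0, 0, 0], [0, 0, 0], 0]
    - [[0, 0, 0], [0, 0, 0], 0]
    - [[0, 0, 0], [0, 0, 0], 0]
    - [[0, 0, 0], [0, 0, 0], 0]

```text
clock: 8.95
tcp_pos: [0.5513, 0.033, 0.0573]
ee_rot: [[0.0, 0.981, -0.193], [-0.0, -0.193, -0.981], [-1.0, 0.0, 0.0]]
wrist_force: [-0.0, -0.4, 0.5]
opening: 0.0853
```

```bash
python3 - <<'E'
from h import *
p,R,o=state(); print(o['clock'],p,w2j(p),o['opening'],o['wrist_force'])
im=show('wrist','w6')
np.savez('w6.npz',p=p,R=R)
E
```

```text
8.95 [0.5513 0.033  0.0573] [-0.134  -0.0016  0.0573] 0.0853415166126688 [-0.0469 -0.3958  0.4922]
```

View pics/w6.png

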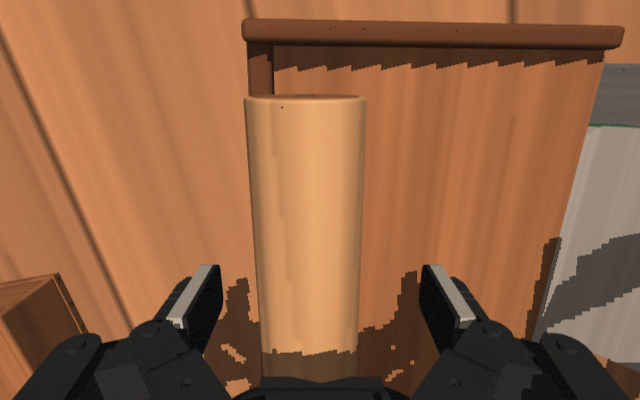

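```bash
python3 - <<'E'
from h import *
I=(np.zeros(3),np.eye(3))
for uv in [(267,253),(372,253),(218,265),(426,265),(208,265),(434,265)]:
    o,d=ray('wrist',*uv,I)
    print(uv,o+d*(-.011-o[2])/d[2])
d=np.load('w6.npz'); P=(d['p'],d['R'])
for uv in [(247,100),(366,100),(258,300),(358,300)]: print(w2j(onz('wrist',*uv,.071,P)))
print(w2j(onz('wrist',306,97,.09,P)))
E
```

```text
(267, 253) [-0.0063 -0.0238 -0.011 ]
(372, 253) [-0.0063  0.0224 -0.011 ]
(218, 265) [-0.0167 -0.0424 -0.011 ]
(426, 265) [-0.0167  0.0431 -0.011 ]
(208, 265) [-0.0167 -0.0465 -0.011 ]
(434, 265) [-0.0167  0.0464 -0.011 ]
[-0.1607  0.0746  0.071 ]
[-0.118   0.0747  0.071 ]
[-0.1615 -0.0096  0.071 ]
[-0.1179 -0.0095  0.071 ]
[-0.1388  0.0765  0.09  ]
```

>>> apply_moves:
  deltas:
    - [[-0.01, 0, 0], [0, 0, 0], 0]
    - [[-0.03, 0, 0], [0, 0, 0], 0]
    - [[-0.04, 0, 0], [0, 0, 0], 0]
    - [[-0.04, 0, 0], [0, 0, 0], 0]
    - [[-0.03, 0, 0], [0, 0, 0], 0]
    - [[-0.02, 0, 0], [0, 0, 0], 0]
    - [[0, -0.01, 0], [-7, 0, 0], 40]
    - [[0, 0, 0], [-7, 0, 0], 80]
    - [[0, 0, 0], [-7, 0, 0], 110]
    - [[0, 0, 0], [-7, 0, 0], 110]
    - [[0, 0, 0], [-7, 0, 0], 110]
    - [[0, 0, 0], [-7, 0, 0], 110]
    - [[0, 0, 0], [-7, 0, 0], 110]
    - [[0, 0, 0], [-7, 0, 0], 110]
    - [[0, 0, 0], [-7, 0, 0], 110]
    - [[0, 0, 0], [-7, 0, 0], 110]
    - [[0, 0, 0], [-7, 0, 0], 110]
    - [[0, 0, 0], [-7, 0, 0], 110]
    - [[0, 0, 0], [-6, 0, 0], 110]
    - [[0, 0, 0], [0, 0, 0], 110]

```text
clock: 10.67
tcp_pos: [0.5415, 0.0349, 0.2281]
ee_rot: [[0.001, 0.188, 0.982], [-0.0, 0.982, -0.188], [-1.0, -0.0, 0.001]]
wrist_force: [0.4, 0.8, -0.2]
opening: 0.0487
```

```bash
cat >> h.py <<'E'
def lean(deg):
    s,c=np.sin(np.radians(deg)),np.cos(np.radians(deg))
    return RJ@np.c_[[s,0,-c],[0,1,0],[c,0,s]]
E
python3 - <<'E'
from h import *
p,R,o=state(); print(o['clock'],p,w2j(p),o['opening'],o['wrist_force'],o['q'])
go(j2w([-.2,0,.13]),lean(38))
E
```

```text
10.6667 [0.5415 0.0349 0.2281] [-0.144  -0.0016  0.2281] 0.04867038223063077 [ 0.4036  0.7662 -0.2053] [-0.1767 -0.0728 -0.0871  1.5558 -0.0001  0.0128]
 turn first (deg,tool) [  0.3309 -37.9626  -0.1106] then shift new axes mm [  42.8056    1.5718 -104.5298] | shift old axes mm [ 98.0497   1.9121 -56.0702]
```

>>> apply_moves:
  deltas:
    - [[0, 0.002, -0.02], [0, 0, 0], 110]
    - [[0, 0, -0.02], [0, 0, 0], 110]
    - [[0, 0, -0.016], [0, -6.3, 0], 110]
    - [[0, 0, 0], [0, -6.3, 0], 110]
    - [[0, 0, 0], [0, -6.3, 0], 110]
    - [[0, 0, 0], [0, -6.3, 0], 110]
    - [[0, 0, 0], [0, -6.3, 0], 110]
    - [[0, 0, 0], [0, -6.5, 0], 110]
    - [[0.02, 0, -0.015], [0, 0, 0], 110]
    - [[0.02, 0, -0.015], [0, 0, 0], 110]
    - [[0.02, 0, -0.015], [0, 0, 0], 110]
    - [[0.015, 0, -0.012], [0, 0, 0], 110]
    - [[0, 0, 0], [0, 0, 0], 110]

```text
clock: 11.75
tcp_pos: [0.5241, 0.0601, 0.1366]
ee_rot: [[0.477, 0.204, 0.855], [-0.113, 0.979, -0.171], [-0.872, -0.015, 0.49]]
wrist_force: [-1.3, -0.3, -0.7]
opening: 0.0484
```

```bash
python3 - <<'E'
from h import *
p,R,o=state(); print(o['clock'],p,w2j(p),o['opening'],o['wrist_force'],o['q'])
go(j2w([-.2,0,.057]),lean(38))
show('wrist','w7'); np.savez('w7.npz',p=p,R=R); show('scene','s7')
E
```

```text
11.75 [0.5241 0.0601 0.1366] [-0.1659  0.0198  0.1366] 0.04840496863948742 [-1.2745 -0.284  -0.7016] [-0.0944 -0.8401 -0.9211  0.9814 -0.0671  0.0901]
 turn first (deg,tool) [-0.0275 -8.6566  1.0214] then shift new axes mm [ 41.6992 -19.7838 -75.8461] | shift old axes mm [ 52.9836 -18.973  -68.6704]
```

View pics/w7.png

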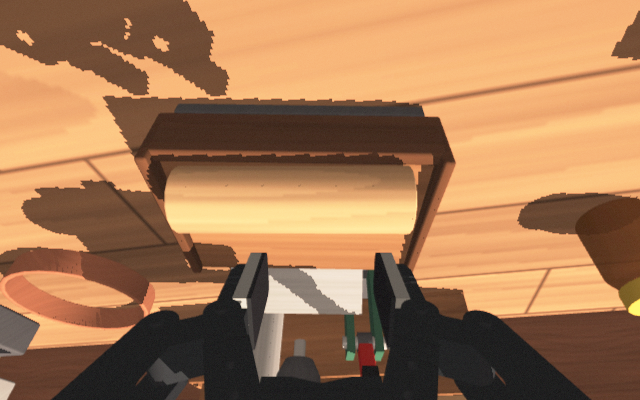

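View pics/s7.png

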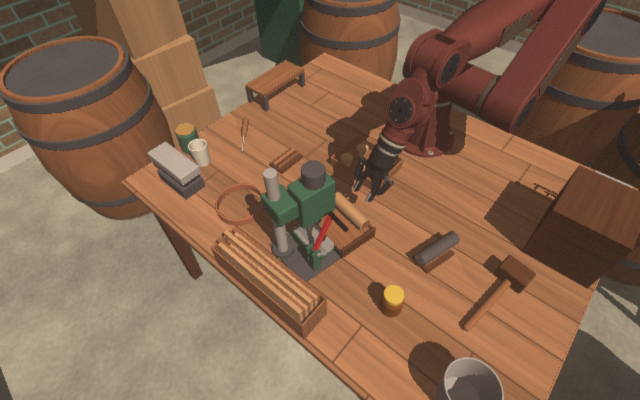

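The arm stopped at joint 2's lower limit, because this lean is too strong this close to the base. I'll fit a simple planar arm model from the logged poses to find feasible leans.

```bash
cat > kin.py <<'E'
import numpy as np
D=[([-1.4657,.1047,.0964,1.5639,0,1.3531],[.1903,-.5687,.2305]),
([-0.8284,0.0564,-0.0352,1.48,0.0015,2.3267],[.4819,-.3328,.1858]),
([-0.1727,-0.0424,-0.1407,1.4739,0.0004,1.5922],[.5517,.0354,.1824]),
([-0.1767,-0.0728,-0.0871,1.5558,-0.0001,0.0128],[.5415,.0349,.2281]),
([-0.0944,-0.8401,-0.9211,0.9814,-0.0671,0.0901],[.5241,.0601,.1366])]
A=[];b=[];lat=[]
for q,p in D:
    c,s=np.cos(q[0]),np.sin(q[0]); r=c*p[0]+s*p[1]; lat.append(-s*p[0]+c*p[1])
    t=q[1]-q[2]; ph=np.pi/2-(t+q[3])
    A+=[[1,np.sin(q[1]),np.cos(t),np.sin(t),np.sin(ph),0],[0,np.cos(q[1]),-np.sin(t),np.cos(t),-np.cos(ph),1]]; b+=[r,p[2]]
A=np.array(A);b=np.array(b)
if __name__=='__main__':
    x,res,rk,sv=np.linalg.lstsq(A,b,rcond=None); print(x,rk,sv,A@x-b,lat)
E
python3 kin.py; python3 -c "
from h import *
p,R,o=state();print(o['q'],o['joint_velocities'])"
```

```text
[0.0015683  0.33506659 0.54903484 0.04414663 0.4382499  0.29592863] 6 [4.42166897 3.16257676 0.6566369  0.09412737 0.06047437 0.05711936] [-1.72315885e-04 -9.26387281e-07 -1.39972883e-04  1.52933763e-04
  5.76584447e-05  9.48604781e-05  1.78551976e-04  4.90916865e-05
  7.60783468e-05 -2.95959541e-04] [np.float64(0.1295916966125101), np.float64(0.13009701757993775), np.float64(0.12967908033943445), np.float64(0.12954248656848336), np.float64(0.1092340035200487)]
[-0.0948 -0.8412 -0.9147  0.9824 -0.0671  0.0885] [-0.0029 -0.0082  0.0391 -0.0022 -0.0008 -0.0129]
```

```bash
cat >> kin.py <<'E'
x_=np.linalg.lstsq(A,b,rcond=None)[0]
def ik(r,z,ph):
    r0,L1,L2,E,LT,z0=x_
    wr=r-r0-LT*np.sin(ph); wz=z-z0+LT*np.cos(ph)
    L=np.hypot(L2,E); D2=wr*wr+wz*wz; D=np.sqrt(D2)
    # q2 from vertical
    ca=(L1*L1+D2-L*L)/(2*L1*D)
    q2=np.arctan2(wr,wz)-np.arccos(np.clip(ca,-1,1))
    fr=wr-L1*np.sin(q2); fz=wz-L1*np.cos(q2)
    # fr=L2 cos t+E sin t ; fz=-L2 sin t+E cos t
    t=np.arctan2(E*fr-L2*fz,L2*fr+E*fz)
    return q2,q2-t,np.pi/2-ph-t,abs(ca)<=1
E
python3 - <<'E'
from kin import *
from h import j2w
for zz in (.06,.1,.15):
  for xj in (-.20,-.18,-.16,-.14,-.12,-.1,-.08,-.06,-.045,-.03):
    w=j2w([xj,0,0]); r=np.sqrt(w[0]**2+w[1]**2-.13**2)
    z=zz+(.01*(xj+.18)/.13 if zz==.06 else 0)
    print(zz,xj,round(r,3),[ (l,)+tuple(np.round(ik(r,z,np.radians(l))[:3],2)) for l in (0,10,20,30,38)])
E
```

```text
0.06 -0.2 0.472 [(0, np.float64(-0.2), np.float64(-0.51), np.float64(1.26)), (10, np.float64(-0.45), np.float64(-0.73), np.float64(1.12)), (20, np.float64(-0.74), np.float64(-0.95), np.float64(1.01)), (30, np.float64(-1.11), np.float64(-1.2), np.float64(0.95)), (38, np.float64(-1.65), np.float64(-1.48), np.float64(1.07))]
0.06 -0.18 0.491 [(0, np.float64(-0.14), np.float64(-0.45), np.float64(1.25)), (10, np.float64(-0.38), np.float64(-0.67), np.float64(1.11)), (20, np.float64(-0.65), np.float64(-0.9), np.float64(0.98)), (30, np.float64(-0.98), np.float64(-1.14), np.float64(0.89)), (38, np.float64(-1.38), np.float64(-1.38), np.float64(0.91))]
0.06 -0.16 0.511 [(0, np.float64(-0.08), np.float64(-0.4), np.float64(1.25)), (10, np.float64(-0.31), np.float64(-0.62), np.float64(1.09)), (20, np.float64(-0.57), np.float64(-0.84), np.float64(0.95)), (30, np.float64(-0.87), np.float64(-1.08), np.float64(0.84)), (38, np.float64(-1.19), np.float64(-1.29), np.float64(0.8))]
0.06 -0.14 0.531 [(0, np.float64(-0.02), np.float64(-0.33), np.float64(1.25)), (10, np.float64(-0.25), np.float64(-0.56), np.
[... 7924 characters left out ...]
loat64(-0.67), np.float64(-0.86), np.float64(0.71))]
0.15 -0.045 0.626 [(0, np.float64(0.22), np.float64(0.08), np.float64(1.43)), (10, np.float64(-0.0), np.float64(-0.17), np.float64(1.23)), (20, np.float64(-0.22), np.float64(-0.41), np.float64(1.03)), (30, np.float64(-0.44), np.float64(-0.64), np.float64(0.84)), (38, np.float64(-0.61), np.float64(-0.83), np.float64(0.69))]
0.15 -0.03 0.641 [(0, np.float64(0.27), np.float64(0.13), np.float64(1.43)), (10, np.float64(0.04), np.float64(-0.13), np.float64(1.23)), (20, np.float64(-0.17), np.float64(-0.37), np.float64(1.02)), (30, np.float64(-0.38), np.float64(-0.6), np.float64(0.83)), (38, np.float64(-0.55), np.float64(-0.79), np.float64(0.67))]
```

>>> apply_moves:
  deltas:
    - [[0, 0, 0.01], [0, 5, 0], 110]
    - [[0, 0, 0.005], [0, 5, 0], 110]
    - [[0, 0, 0], [0, 5, 0], 110]
    - [[0, 0, 0], [0, 0, 0], 110]

```text
clock: 12.18
tcp_pos: [0.5387, 0.0566, 0.1481]
ee_rot: [[0.269, 0.205, 0.941], [-0.072, 0.979, -0.192], [-0.96, -0.016, 0.278]]
wrist_force: [-0.5, -0.5, -0.2]
opening: 0.0485
```

```bash
python3 - <<'E'
from h import *
p,R,o=state(); print(w2j(p),o['q'])
go(j2w([-.195,0,.148]),lean(19))
Rt=lean(19); print('down 89.5mm in new axes',1e3*Rt.T@np.array([0,0,-.0895]))
E
```

```text
[-0.1509  0.0191  0.1481] [-0.1137 -0.4436 -0.5768  1.1581 -0.0405  0.0844]
 turn first (deg,tool) [-0.3046 -2.8512  1.0312] then shift new axes mm [-14.2438 -19.1124 -41.7583] | shift old axes mm [-11.8035 -19.5703 -42.3037]
down 89.5mm in new axes [ 84.6239   0.     -29.1383]
```

>>> apply_moves:
  deltas:
    - [[0, 0, 0], [-0.3, -2.85, 1], 110]
    - [[-0.005, -0.007, -0.014], [0, 0, 0], 110]
    - [[-0.005, -0.007, -0.014], [0, 0, 0], 110]
    - [[-0.004, -0.005, -0.014], [0, 0, 0], 110]
    - [[0, 0, 0], [0, 0, 0], 110]
    - [[0.019, 0, -0.0065], [0, 0, 0], 110]
    - [[0.019, 0, -0.0065], [0, 0, 0], 110]
    - [[0, 0, 0], [0, 0, 0], 110]

```text
clock: 12.85
tcp_pos: [0.4886, 0.0477, 0.1045]
ee_rot: [[0.323, 0.192, 0.927], [-0.064, 0.981, -0.181], [-0.944, -0.001, 0.329]]
wrist_force: [-0.8, -1.0, -1.2]
opening: 0.0485
```

```bash
python3 - <<'E'
from h import *
p,R,o=state(); print(o['clock'],w2j(p),o['q'],o['wrist_force'])
go(j2w([-.195,0,.0585]),lean(19))
E
```

```text
12.85 [-0.1983  0.0007  0.1045] [-0.1632 -0.722  -0.8541  1.1031 -0.0106  0.0284] [-0.7636 -0.9503 -1.2403]
 turn first (deg,tool) [ 0.1192  0.2349 -0.0047] then shift new axes mm [ 44.5735  -0.6548 -11.905 ] | shift old axes mm [ 44.5243  -0.6335 -12.0889]
```

>>> apply_moves:
  deltas:
    - [[0.012, -0.0006, -0.003], [0, 0, 0], 110]
    - [[0.015, 0, -0.003], [0, 0, 0], 110]
    - [[0.012, 0, -0.003], [0, 0, 0], 110]
    - [[0.005, 0, -0.002], [0, 0, 0], 110]
    - [[0, 0, 0], [0, 0, 0], 110]
    - [[0, 0, 0], [0, 0, 0], 110]

```text
clock: 13.35
tcp_pos: [0.4941, 0.046, 0.0629]
ee_rot: [[0.326, 0.192, 0.926], [-0.064, 0.981, -0.18], [-0.943, -0.001, 0.332]]
wrist_force: [0.1, 0.2, 0.4]
opening: 0.0484
```

```bash
python3 - <<'E'
from h import *
p,R,o=state(); print(o['clock'],w2j(p),o['q'],o['wrist_force'],o['opening'])
go(j2w([-.195,0,.0585]),lean(19))
show('wrist','w8'); np.savez('w8.npz',p=p,R=R)
print(R.T@RJ@np.array([1,0,0]),R.T@[0,0,1])
E
```

```text
13.35 [-0.1926  0.0001  0.0629] [-0.1652 -0.6869 -0.9094  1.0101 -0.0099  0.0257] [0.0719 0.1694 0.4331] 0.04844720958500315
 turn first (deg,tool) [ 0.1592  0.3863 -0.0098] then shift new axes mm [ 3.3681 -0.0598 -3.6985] | shift old axes mm [ 3.3431 -0.0501 -3.7213]
[ 0.3319 -0.0027  0.9433] [-0.9433 -0.0008  0.3319]
```

View pics/w8.png

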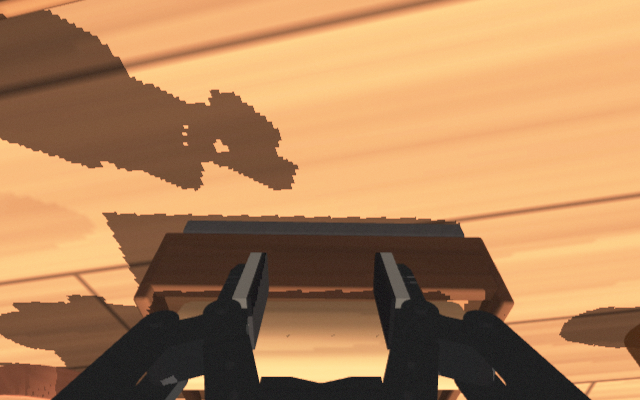

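>>> apply_moves:
  deltas:
    - [[0.002, 0, -0.0007], [0, 0, 0], 110]
    - [[0.002, 0, -0.0007], [0, 0, 0], 110]
    - [[0, 0, 0], [0, 0, 0], 110]
    - [[0.001, 0, 0.003], [0, 0, 0], 110]
    - [[0.001, 0, 0.003], [0, 0, 0], 110]
    - [[0.001, 0, 0.003], [0, 0, 0], 110]
    - [[0.001, 0, 0.003], [0, 0, 0], 110]
    - [[0.0006, 0, 0.0018], [0, 0, 0], 110]
    - [[0.0006, 0, 0.0018], [0, 0, 0], 110]
    - [[0.0006, 0, 0.0018], [0, 0, 0], 110]
    - [[0.0006, 0, 0.0018], [0, 0, 0], 110]
    - [[0.0006, 0, 0.0018], [0, 0, 0], 110]

```text
clock: 14.4
tcp_pos: [0.5154, 0.0418, 0.0576]
ee_rot: [[0.324, 0.191, 0.926], [-0.064, 0.982, -0.18], [-0.944, -0.001, 0.33]]
wrist_force: [-0.4, 0.3, 0.4]
opening: 0.0482
```

```bash
python3 - <<'E'
from h import *
p,R,o=state(); print(o['clock'],w2j(p),o['q'],o['wrist_force'],o['opening'])
show('wrist','w9'); np.savez('w9.npz',p=p,R=R); s=show('scene','s9')
cv2.imwrite('pics/s9c.png',cv2.resize(s[120:280,230:430],None,fx=3.7,fy=3.7,interpolation=cv2.INTER_CUBIC))
print(R.T@RJ@np.array([1,0,0]),R.T@[0,0,1])
E
```

```text
14.4 [-0.1709  0.0001  0.0576] [-0.1669 -0.5903 -0.8577  0.9668 -0.0093  0.024 ] [-0.3936  0.2918  0.4085] 0.0482160997343351
[ 0.3305 -0.0029  0.9438] [-0.9438 -0.0008  0.3305]
```

View pics/w9.png

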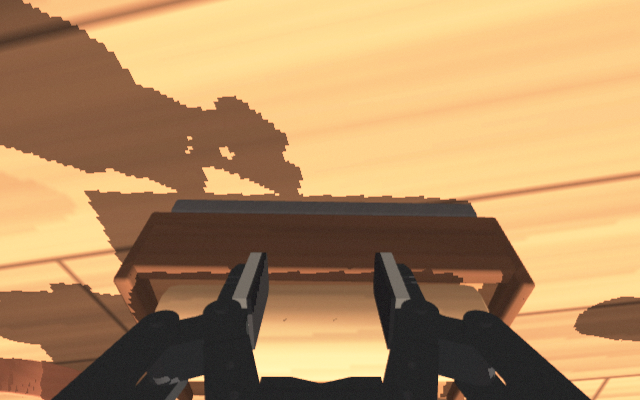

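View pics/s9c.png

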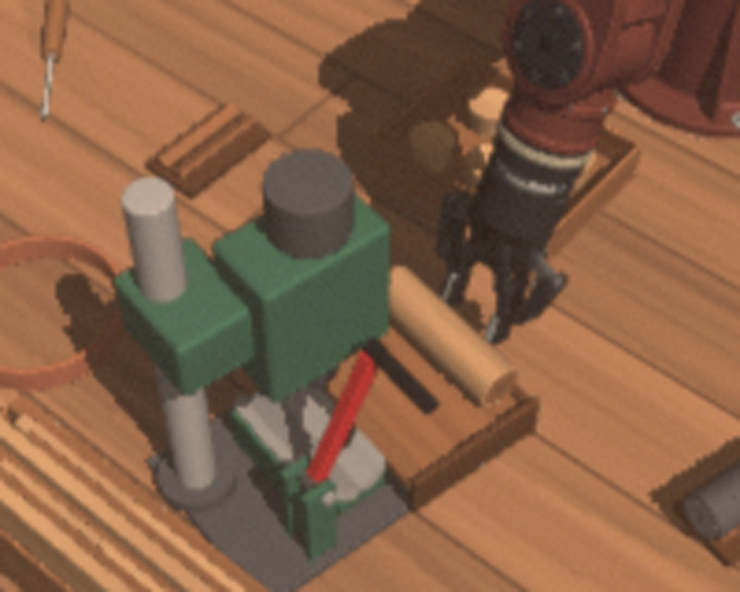

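>>> apply_moves:
  deltas:
    - [[0.0005, 0, 0.0019], [0, 0, 0], 110]
    - [[0.0005, 0, 0.0019], [0, 0, 0], 110]
    - [[0.0005, 0, 0.0019], [0, -0.5, 0], 110]
    - [[0.0005, 0, 0.0019], [0, -0.5, 0], 110]
    - [[0.0006, 0, 0.0019], [0, -0.5, 0], 110]
    - [[0.0006, 0, 0.0019], [0, -0.5, 0], 110]
    - [[0.0006, 0, 0.0019], [0, -0.5, 0], 110]
    - [[0.0006, 0, 0.0019], [0, -0.5, 0], 110]
    - [[0.0007, 0, 0.0019], [0, -0.5, 0], 110]
    - [[0.0007, 0, 0.0019], [0, -0.5, 0], 110]
    - [[0.0007, 0, 0.0019], [0, -0.5, 0], 110]
    - [[0.0007, 0, 0.0019], [0, -0.5, 0], 110]
    - [[0.0007, 0, 0.0019], [0, -0.5, 0], 110]
    - [[0.0008, 0, 0.0019], [0, -0.5, 0], 110]

```text
clock: 15.67
tcp_pos: [0.5429, 0.0364, 0.0595]
ee_rot: [[0.42, 0.191, 0.887], [-0.083, 0.982, -0.173], [-0.904, -0.001, 0.428]]
wrist_force: [0.0, -0.1, 0.1]
opening: 0.0488
```

```bash
python3 - <<'E'
from h import *
p,R,o=state(); print(o['clock'],w2j(p),o['q'],o['wrist_force'],o['opening'])
show('wrist','w10'); np.savez('w10.npz',p=p,R=R); s=show('scene','s10')
cv2.imwrite('pics/s10c.png',cv2.resize(s[120:280,230:430],None,fx=3.7,fy=3.7,interpolation=cv2.INTER_CUBIC))
print(R.T@RJ@np.array([1,0,0]),R.T@[0,0,1])
E
```

```text
15.6667 [-0.1429  0.0001  0.0595] [-0.1668 -0.6412 -0.9196  0.85   -0.0118  0.023 ] [ 0.0028 -0.1049  0.1484] 0.04881726423742852
[ 0.4282 -0.0028  0.9037] [-0.9037 -0.0008  0.4282]
```

View pics/w10.png

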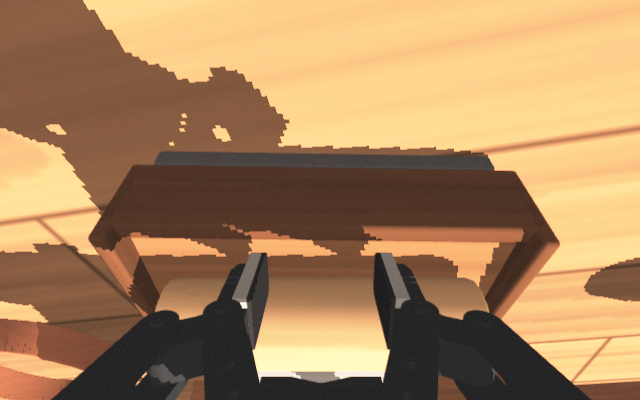

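View pics/s10c.png

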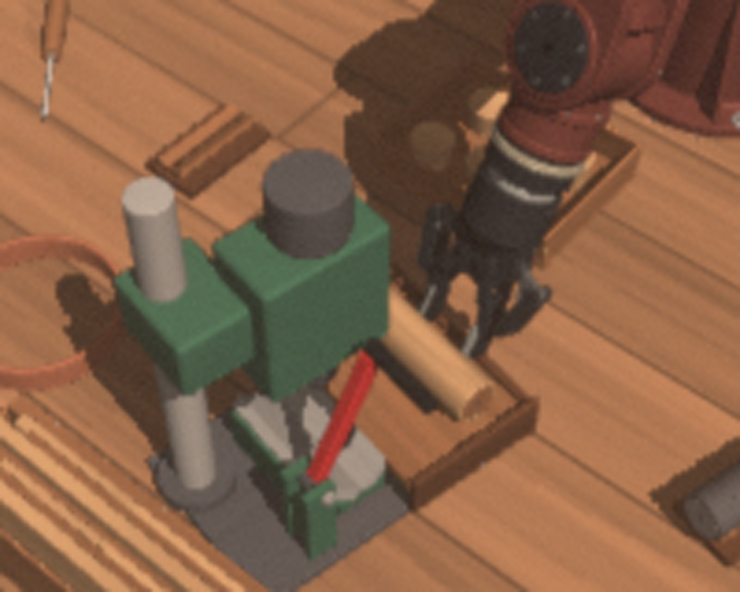

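>>> apply_moves:
  deltas:
    - [[0.0008, 0, 0.0018], [0, -0.45, 0], 110]
    - [[0.0008, 0, 0.0018], [0, -0.45, 0], 110]
    - [[0.0008, 0, 0.0018], [0, -0.45, 0], 110]
    - [[0.0008, 0, 0.0018], [0, -0.45, 0], 110]
    - [[0.0009, 0, 0.0018], [0, -0.45, 0], 110]
    - [[0.0009, 0, 0.0018], [0, -0.45, 0], 110]
    - [[0.0009, 0, 0.0018], [0, -0.45, 0], 110]
    - [[0.0009, 0, 0.0018], [0, -0.45, 0], 110]
    - [[0.0009, 0, 0.0018], [0, -0.45, 0], 110]
    - [[0.0009, 0, 0.0018], [0, -0.45, 0], 110]
    - [[0.0009, 0, 0.0018], [0, -0.45, 0], 110]
    - [[0.001, 0, 0.0018], [0, -0.45, 0], 110]
    - [[0.001, 0, 0.0018], [0, -0.45, 0], 110]
    - [[0.001, 0, 0.0017], [0, -0.45, 0], 110]
    - [[0.001, 0, 0.0017], [0, -0.45, 0], 110]
    - [[0.001, 0, 0.0017], [0, -0.45, 0], 110]
    - [[0.001, 0, 0.0017], [0, -0.45, 0], 110]
    - [[0.001, 0, 0.0017], [0, -0.45, 0], 110]
    - [[0.001, 0, 0.0017], [0, -0.45, 0], 110]
    - [[0.001, 0, 0.0017], [0, -0.45, 0], 110]

```text
clock: 17.43
tcp_pos: [0.582, 0.0288, 0.0608]
ee_rot: [[0.554, 0.191, 0.81], [-0.109, 0.982, -0.158], [-0.826, -0.001, 0.564]]
wrist_force: [0.3, -0.3, -0.6]
opening: 0.0485
```

```bash
python3 - <<'E'
from h import *
p,R,o=state(); print(o['clock'],w2j(p),o['q'],o['wrist_force'],o['opening'])
show('wrist','w11'); np.savez('w11.npz',p=p,R=R); s=show('scene','s11')
cv2.imwrite('pics/s11c.png',cv2.resize(s[120:280,230:430],None,fx=3.7,fy=3.7,interpolation=cv2.INTER_CUBIC))
print(R.T@RJ@np.array([1,0,0]),R.T@[0,0,1])
E
```

```text
17.4333 [-0.103   0.0003  0.0608] [-0.1668 -0.7007 -1.0175  0.6547 -0.0153  0.0209] [ 0.3302 -0.288  -0.6038] 0.04848948930847789
[ 0.5642 -0.0029  0.8256] [-0.8256 -0.0008  0.5642]
```

View pics/w11.png

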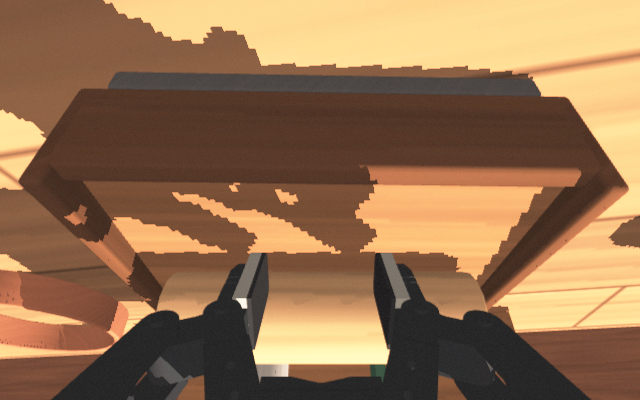

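View pics/s11c.png

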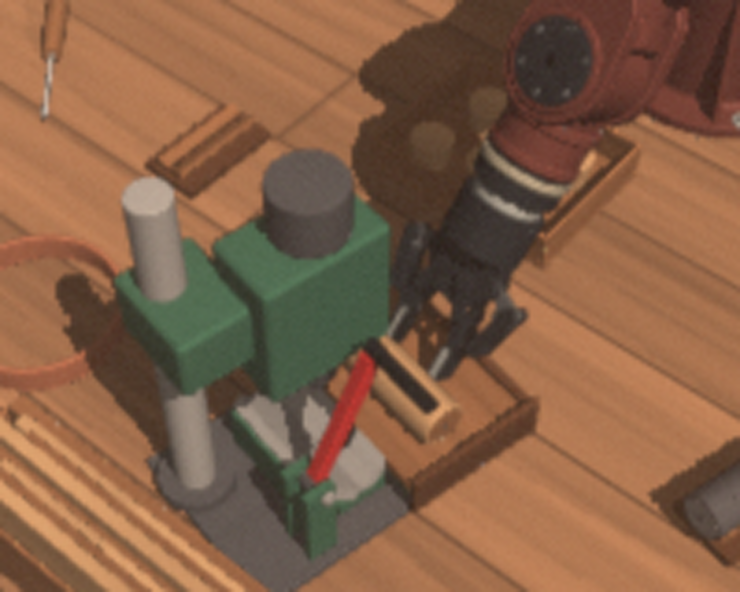

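>>> apply_moves:
  deltas:
    - [[0.00105, 0, 0.0017], [0, 0, 0], 110]
    - [[0.00105, 0, 0.0017], [0, 0, 0], 110]
    - [[0.00105, 0, 0.0017], [0, 0, 0], 110]
    - [[0.00105, 0, 0.0017], [0, 0, 0], 110]
    - [[0.00105, 0, 0.0017], [0, 0, 0], 110]
    - [[0.00105, 0, 0.0017], [0, 0, 0], 110]
    - [[0.00105, 0, 0.0017], [0, 0, 0], 110]
    - [[0.00105, 0, 0.0017], [0, 0, 0], 110]
    - [[0.00105, 0, 0.0017], [0, 0, 0], 110]
    - [[0.00105, 0, 0.0017], [0, 0, 0], 110]
    - [[0.00105, 0, 0.0017], [0, 0, 0], 110]
    - [[0.00105, 0, 0.0017], [0, 0, 0], 110]
    - [[0.00105, 0, 0.0017], [0, 0, 0], 110]
    - [[0.00105, 0, 0.0017], [0, 0, 0], 110]
    - [[0.00105, 0, 0.0017], [0, 0, 0], 110]
    - [[0.00105, 0, 0.0017], [0, 0, 0], 110]
    - [[0.0008, 0, 0.0013], [0, 0, 0], 110]
    - [[0.0006, 0, 0.0009], [0, 0, 0], 110]

```text
clock: 19.03
tcp_pos: [0.6159, 0.0221, 0.0623]
ee_rot: [[0.553, 0.191, 0.811], [-0.109, 0.981, -0.158], [-0.826, -0.001, 0.564]]
wrist_force: [-1.5, -0.6, 0.8]
opening: 0.0487
```

```bash
python3 - <<'E'
from h import *
p,R,o=state(); print(o['clock'],w2j(p),o['q'],o['wrist_force'],o['opening'])
show('wrist','w12'); np.savez('w12.npz',p=p,R=R); s=show('scene','s12')
cv2.imwrite('pics/s12c.png',cv2.resize(s[120:280,230:430],None,fx=3.7,fy=3.7,interpolation=cv2.INTER_CUBIC))
E
```

```text
19.0333 [-0.0685  0.0003  0.0623] [-0.1689 -0.5463 -0.9168  0.6018 -0.0141  0.0192] [-1.532  -0.5538  0.8245] 0.04865661020847186
```

View pics/w12.png

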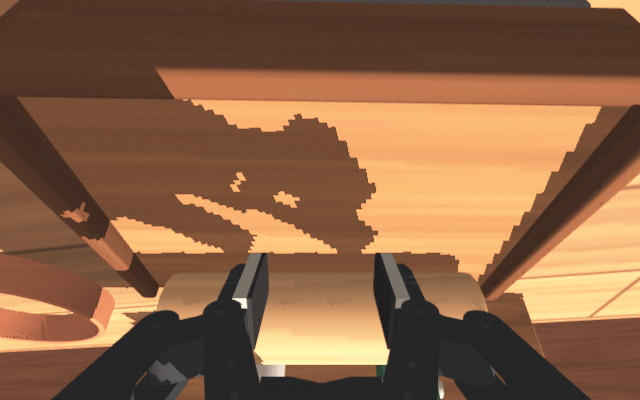

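View pics/s12c.png

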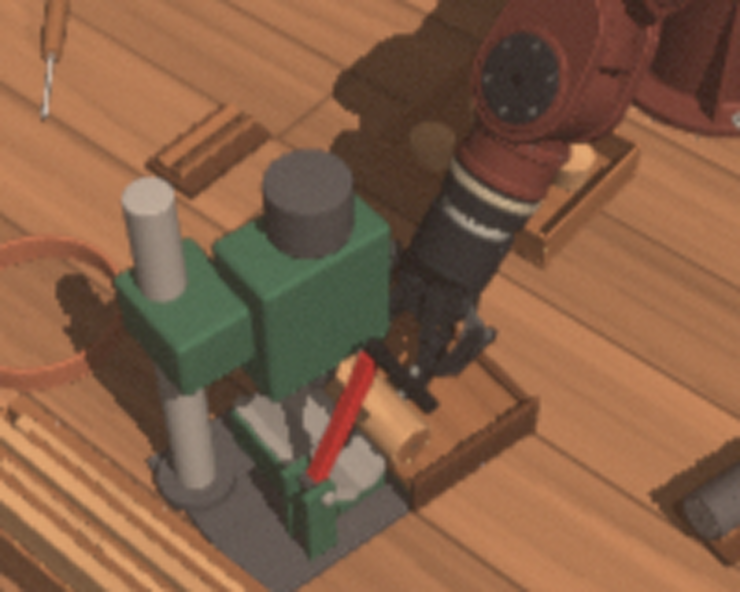

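>>> apply_moves:
  deltas:
    - [[0.0008, 0, 0.0013], [0, 0, 0], 110]
    - [[0.0008, 0, 0.0013], [0, 0, 0], 110]
    - [[0.0008, 0, 0.0013], [0, 0, 0], 110]
    - [[0.0008, 0, 0.0013], [0, 0, 0], 110]
    - [[0.0008, 0, 0.0013], [0, 0, 0], 110]
    - [[0.0008, 0, 0.0013], [0, 0, 0], 110]
    - [[0.0008, 0, 0.0013], [0, 0, 0], 110]
    - [[0.0008, 0, 0.0013], [0, 0, 0], 110]
    - [[0.0008, 0, 0.0013], [0, 0, 0], 110]
    - [[0.0008, 0, 0.0013], [0, 0, 0], 110]
    - [[0.0008, 0, 0.0013], [0, 0, 0], 110]

```text
clock: 20.05
tcp_pos: [0.6323, 0.0189, 0.0631]
ee_rot: [[0.553, 0.191, 0.811], [-0.109, 0.982, -0.158], [-0.826, -0.001, 0.564]]
wrist_force: [-0.3, -0.7, 0.1]
opening: 0.0486
```

```bash
python3 - <<'E'
from h import *
p,R,o=state(); print(o['clock'],w2j(p),o['q'],o['wrist_force'],o['opening'])
show('wrist','w13'); np.savez('w13.npz',p=p,R=R); s=show('scene','s13')
cv2.imwrite('pics/s13c.png',cv2.resize(s[120:280,230:430],None,fx=3.7,fy=3.7,interpolation=cv2.INTER_CUBIC))
E
```

```text
20.05 [-0.0517  0.0004  0.0631] [-0.1698 -0.4789 -0.869   0.5822 -0.0136  0.0184] [-0.3083 -0.6772  0.0993] 0.04864503717778133
```

View pics/w13.png

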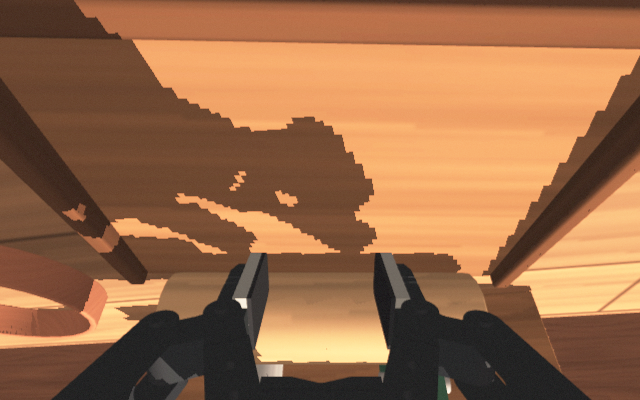

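View pics/s13c.png

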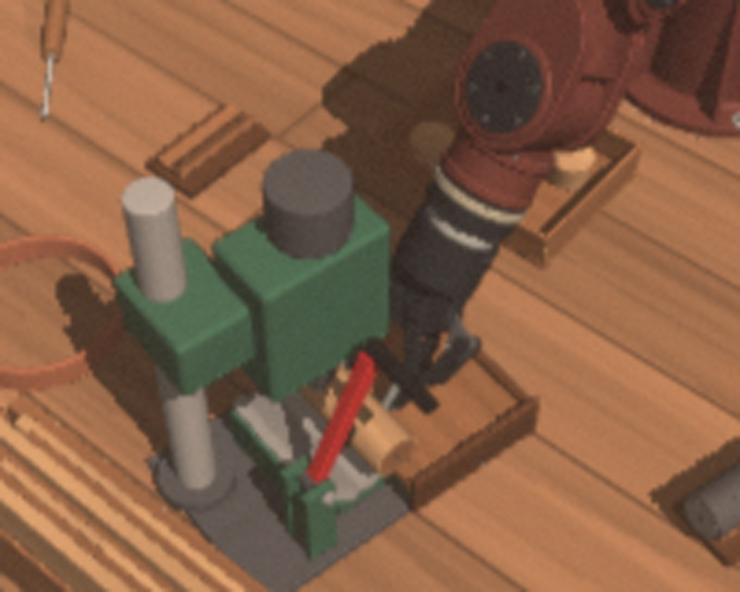

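>>> apply_moves:
  deltas:
    - [[0.0008, 0, 0.0013], [0, 0, 0], 110]
    - [[0.0008, 0, 0.0013], [0, 0, 0], 110]
    - [[0.0008, 0, 0.0013], [0, 0, 0], 110]
    - [[0.0008, 0, 0.0013], [0, 0, 0], 110]
    - [[0, 0, 0], [0, 0, 0], 110]
    - [[0, 0, 0], [0, 0, 0], 110]

```text
clock: 20.65
tcp_pos: [0.6382, 0.0178, 0.0633]
ee_rot: [[0.553, 0.191, 0.811], [-0.109, 0.981, -0.158], [-0.826, -0.001, 0.563]]
wrist_force: [0.5, -0.2, -0.8]
opening: 0.0488
```

```bash
python3 - <<'E'
from h import *
p,R,o=state(); print(o['clock'],w2j(p),o['q'],o['wrist_force'],o['opening'])
show('wrist','w14'); np.savez('w14.npz',p=p,R=R); s=show('scene','s14')
cv2.imwrite('pics/s14c.png',cv2.resize(s[120:280,230:430],None,fx=3.7,fy=3.7,interpolation=cv2.INTER_CUBIC))
E
```

```text
20.65 [-0.0458  0.0004  0.0633] [-0.1701 -0.4556 -0.8519  0.576  -0.0134  0.0182] [ 0.5332 -0.1597 -0.8283] 0.04878523076230556
```

View pics/w14.png

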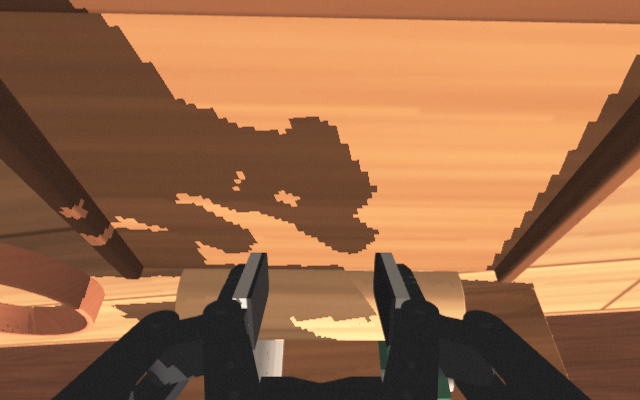

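View pics/s14c.png

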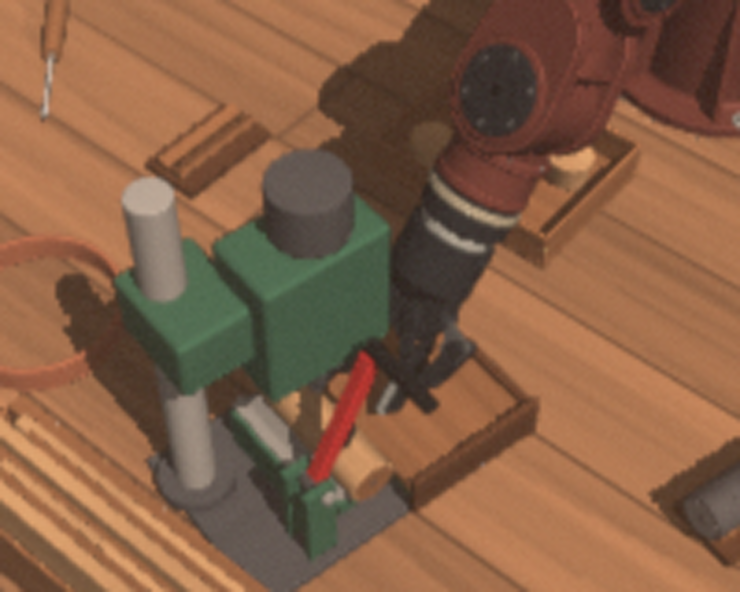

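>>> apply_moves:
  deltas:
    - [[-0.004, 0, -0.006], [0, 0, 0], 110]
    - [[-0.009, 0, -0.013], [0, 0, 0], 110]
    - [[-0.009, 0, -0.013], [0, 0, 0], 110]
    - [[-0.01, 0, -0.013], [0, 0, 0], 110]
    - [[-0.01, 0, -0.005], [0, 6, 0], 110]
    - [[-0.01, 0, -0.01], [0, 6, 0], 110]
    - [[-0.01, 0, -0.01], [0, 6, 0], 110]
    - [[-0.01, 0, -0.01], [0, 6, 0], 110]
    - [[-0.01, 0, 0], [0, 6, 0], 80]
    - [[-0.02, 0, 0], [0, 4.3, 0], 40]
    - [[-0.035, 0, 0], [0, 0, 0], 0]
    - [[-0.035, 0, 0], [0, 0, 0], 0]
    - [[-0.035, 0, 0], [0, 0, 0], 0]
    - [[-0.03, 0, 0], [0, 0, 0], 0]
    - [[0, 0, 0], [0, 0, 0], 0]

```text
clock: 22.0
tcp_pos: [0.535, 0.0381, 0.2575]
ee_rot: [[0.01, 0.191, 0.981], [-0.003, 0.982, -0.191], [-1.0, -0.001, 0.01]]
wrist_force: [1.1, -0.8, 0.1]
opening: 0.0854
```

```bash
python3 - <<'E'
from h import *
p,R,o=state(); print(o['clock'],w2j(p),o['q'],o['wrist_force'],o['opening'])
show('wrist','w15'); np.savez('w15.npz',p=p,R=R); s=show('scene','s15')
cv2.imwrite('pics/s15c.png',cv2.resize(s[120:280,230:430],None,fx=3.7,fy=3.7,interpolation=cv2.INTER_CUBIC))
go(j2w([-.14,.115,.3]),down(-11.2))
for a in ([.6991,.138,.2218],[.6859,.0681,.2241]): print(w2j(a))
E
```

```text
22.0 [-0.151   0.0003  0.2575] [-0.1724 -0.0958 -0.0555  1.6008 -0.0009  0.0203] [ 1.0988 -0.7559  0.0761] 0.08539504813334504
 turn first (deg,tool) [90.1626  0.2207 -0.1516] then shift new axes mm [ -47.9395   12.4374 -114.7168] | shift old axes mm [-47.9748 114.644   12.9614]
[-0.0094  0.1302  0.2218]
[-0.0087  0.059   0.2241]
```

View pics/w15.png

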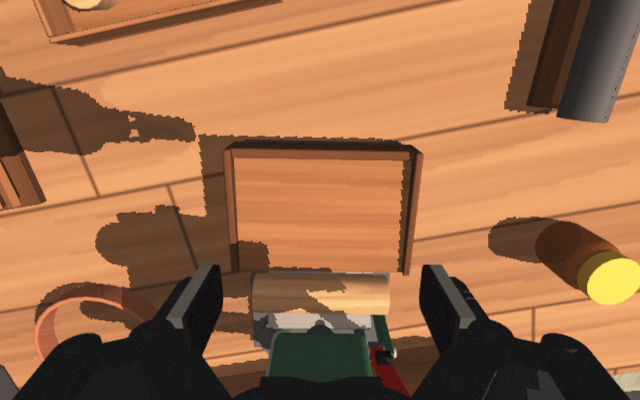

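View pics/s15c.png

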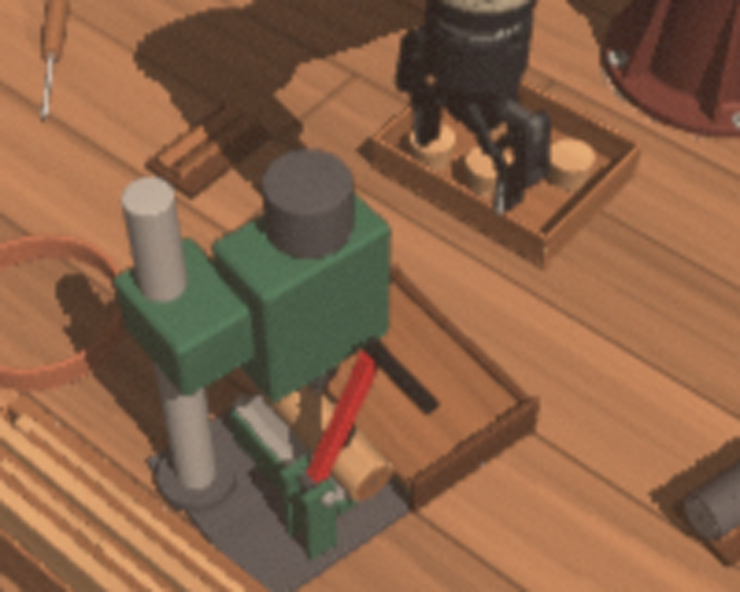

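>>> apply_moves:
  deltas:
    - [[-0.004, 0, 0], [7, 0, 0], 0]
    - [[-0.004, 0, 0], [7, 0, 0], 0]
    - [[-0.004, 0, 0], [7, 0, 0], 0]
    - [[-0.004, 0, 0], [7, 0, 0], 0]
    - [[-0.004, 0, 0], [7, 0, 0], 0]
    - [[-0.004, 0, 0], [7, 0, 0], 0]
    - [[-0.004, 0, 0], [7, 0, 0], 0]
    - [[-0.004, 0, 0], [7, 0, 0], 0]
    - [[-0.004, 0, 0], [7, 0, 0], 0]
    - [[-0.004, 0, 0], [7, 0, 0], 0]
    - [[-0.004, 0, 0], [7, 0, 0], 0]
    - [[-0.004, 0, 0], [7, 0, 0], 0]
    - [[0, 0, 0], [6, 0, 0], 0]
    - [[0, 0, -0.025], [0, 0, 0], 0]
    - [[0, 0, -0.03], [0, 0, 0], 0]
    - [[0, 0, -0.03], [0, 0, 0], 0]
    - [[0, 0.01, -0.03], [0, 0, 0], 0]
    - [[0, 0.01, 0], [0, 0, 0], 0]
    - [[0, 0, 0], [0, 0, 0], 0]

```text
clock: 23.68
tcp_pos: [0.5746, 0.1487, 0.2962]
ee_rot: [[-0.002, 0.982, -0.19], [-0.001, -0.19, -0.982], [-1.0, -0.001, 0.002]]
wrist_force: [0.3, 0.2, 0.0]
opening: 0.0851
```

```bash
python3 - <<'E'
from h import *
p,R,o=state(); print(o['clock'],w2j(p),o['q'],o['wrist_force'],o['opening'])
show('wrist','w16'); np.savez('w16.npz',p=p,R=R); show('top','t16')
go(j2w([-.009,.113,.3]),down(-11.2))
d=np.load('w15.npz'); P=(d['p'],d['R'])
print('ends', w2j(onz('wrist',251,295,.061,P)),w2j(onz('wrist',390,292,.061,P)), 'rear edge',w2j(onz('wrist',260,273,.061,P)),w2j(onz('wrist',380,273,.061,P)))
E
```

```text
23.6833 [-0.1335  0.1164  0.2962] [ 0.0337  0.1132  0.2256  1.6848 -0.0013  1.7952] [0.3196 0.2293 0.0454] 0.08506774845763013
 turn first (deg,tool) [0.1645 0.0936 0.0543] then shift new axes mm [ -2.7958 125.2111   2.0109] | shift old axes mm [ -2.9109 125.2021   2.3751]
ends [ 0.0024 -0.0795  0.061 ] [-0.0022  0.0798  0.061 ] rear edge [-0.0266 -0.0676  0.061 ] [-0.0271  0.0669  0.061 ]
```

View pics/w16.png

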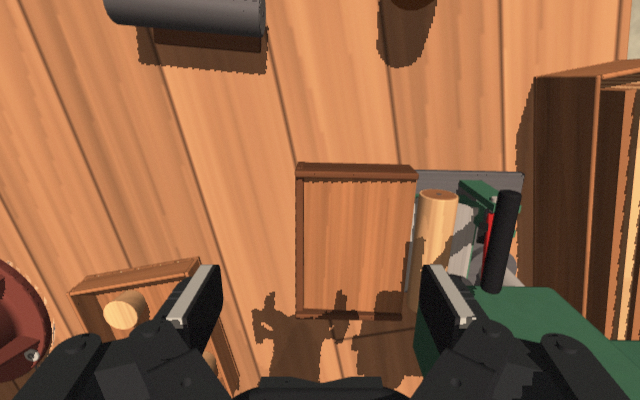

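View pics/t16.png

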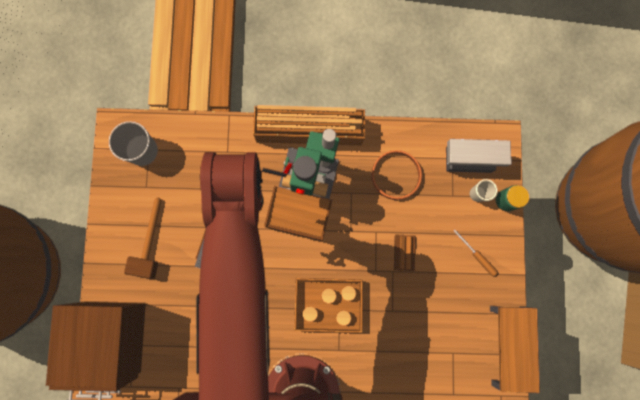

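```bash
python3 - <<'E'
from h import *
d=np.load('w16.npz'); P=(d['p'],d['R'])
for uv in [(509,194),(500,240),(492,288)]: print(w2j(onz('wrist',*uv,.223,P)))
E
```

```text
[-0.0105  0.1291  0.223 ]
[-0.0107  0.0959  0.223 ]
[-0.0099  0.0577  0.223 ]
```

>>> apply_moves:
  deltas:
    - [[0, 0.02, 0.003], [0, 0, 0], 0]
    - [[0, 0.03, 0.003], [0, 0, 0], 0]
    - [[0, 0.03, 0.004], [0, 0, 0], 0]
    - [[0, 0.028, 0], [0, 0, 0], 0]
    - [[0, 0.0155, 0], [0, 0, 0], 0]
    - [[0, 0, 0], [0, 0, 0], 0]
    - [[0, 0, 0], [0, 0, 0], 0]

```text
clock: 24.37
tcp_pos: [0.6934, 0.1129, 0.2979]
ee_rot: [[-0.001, 0.981, -0.193], [-0.001, -0.193, -0.981], [-1.0, -0.0, 0.001]]
wrist_force: [-0.4, 0.8, 0.0]
opening: 0.0855
```

```bash
python3 - <<'E'
from h import *
p,R,o=state(); print(o['clock'],w2j(p),o['q'],o['wrist_force'],o['opening'])
show('wrist','w17'); np.savez('w17.npz',p=p,R=R)
E
```

```text
24.3667 [-0.0101  0.1045  0.2979] [-0.0236  0.4877  0.6723  1.756  -0.0011  1.7415] [-0.4241  0.8475  0.0123] 0.0855420550713972
```

View pics/w17.png

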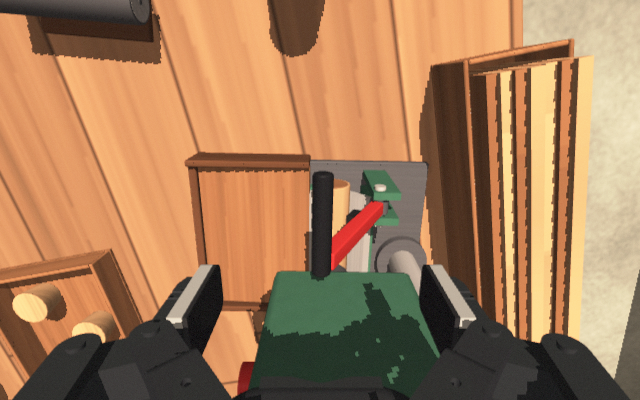

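```bash
python3 - <<'E'
from h import *
d=np.load('w17.npz'); P=(d['p'],d['R'])
for y in (.078,.108,.138): print(y,proj('wrist',j2w([-.01,y,.222]),P))
for uv in [(322,175),(321,272)]: print(w2j(onz('wrist',*uv,.223,P)))
E
```

```text
0.078 [321.0693 245.1107]
0.108 [321.1493 204.7673]
0.138 [321.2363 160.9236]
[-0.0095  0.1289  0.223 ]
[-0.01    0.0572  0.223 ]
```

>>> apply_moves:
  deltas:
    - [[0.02, 0, 0], [0, 0, 0], 0]
    - [[0.03, 0, 0], [0, 0, 0], 0]
    - [[0.025, 0, 0], [0, 0, 0], 0]
    - [[0.014, 0, 0], [0, 0, 0], 0]
    - [[0.004, 0, 0], [0, 0, 0], 40]
    - [[0, 0, 0], [0, 0, 0], 100]
    - [[0, 0, 0], [0, 0, 0], 150]
    - [[0, 0, 0], [0, 0, 0], 180]
    - [[0, 0, 0], [0, 0, 0], 255]
    - [[0, 0, 0], [0, 0, 0], 255]
    - [[0, 0, 0], [0, 0, 0], 255]
    - [[0, 0, 0], [0, 0, 0], 255]
  grip_force: 25

```text
clock: 25.42
tcp_pos: [0.6941, 0.1141, 0.2072]
ee_rot: [[0.003, 0.981, -0.192], [-0.001, -0.192, -0.981], [-1.0, 0.003, 0.0]]
wrist_force: [-0.6, -0.0, 5.2]
opening: 0.013
```

```bash
python3 - <<'E'
from h import *
p,R,o=state(); print(o['clock'],w2j(p),o['wrist_force'],o['opening'])
show('wrist','w18'); np.savez('w18.npz',p=p,R=R)
E
```

```text
25.4167 [-0.0096  0.1057  0.2072] [-0.6385 -0.0291  5.1604] 0.012977246187577665
```

View pics/w18.png

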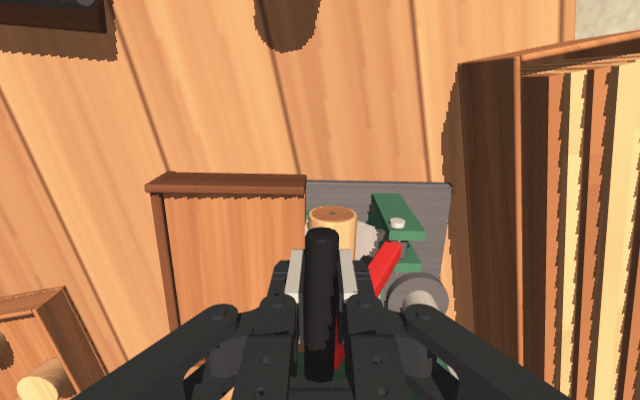

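```bash
python3 - <<'E'
import numpy as np
n=20; th=np.linspace(1.131,0.05,n+1)
x=.05-.14*np.cos(th); z=.095+.14*np.sin(th)
cx=0;cz=0;rows=[]
for i in range(n):
    a=round(-(z[i+1]-z[0])-cx,4); b=round(x[i+1]-x[0]-cz,4); cx+=a; cz+=b; rows.append((a,b))
print(rows,cx,cz)
E
```

```text
[(np.float64(0.0034), np.float64(-0.0068)), (np.float64(0.0038), np.float64(-0.0065)), (np.float64(0.0041), np.float64(-0.0064)), (np.float64(0.0044), np.float64(-0.0061)), (np.float64(0.0048), np.float64(-0.0059)), (np.float64(0.0051), np.float64(-0.0056)), (np.float64(0.0054), np.float64(-0.0053)), (np.float64(0.0056), np.float64(-0.005)), (np.float64(0.006), np.float64(-0.0047)), (np.float64(0.0061), np.float64(-0.0044)), (np.float64(0.0064), np.float64(-0.004)), (np.float64(0.0066), np.float64(-0.0037)), (np.float64(0.0068), np.float64(-0.0033)), (np.float64(0.007), np.float64(-0.003)), (np.float64(0.0071), np.float64(-0.0026)), (np.float64(0.0072), np.float64(-0.0022)), (np.float64(0.0074), np.float64(-0.0018)), (np.float64(0.0074), np.float64(-0.0013)), (np.float64(0.0075), np.float64(-0.001)), (np.float64(0.0076), np.float64(-0.0006))] 0.1197 -0.0802
```

>>> apply_moves:
  deltas:
    - [[0.0034, -0.0068, 0], [0, 0, 0], 255]
    - [[0.0038, -0.0065, 0], [0, 0, 0], 255]
    - [[0.0041, -0.0064, 0], [0, 0, 0], 255]
    - [[0.0044, -0.0061, 0], [0, 0, 0], 255]
    - [[0.0048, -0.0059, 0], [0, 0, 0], 255]
    - [[0.0051, -0.0056, 0], [0, 0, 0], 255]
    - [[0.0054, -0.0053, 0], [0, 0, 0], 255]
    - [[0.0056, -0.005, 0], [0, 0, 0], 255]
    - [[0.006, -0.0047, 0], [0, 0, 0], 255]
    - [[0.0061, -0.0044, 0], [0, 0, 0], 255]
    - [[0, 0, 0], [0, 0, 0], 255]

```text
clock: 26.38
tcp_pos: [0.6379, 0.1256, 0.1562]
ee_rot: [[0.002, 0.982, -0.191], [0.0, -0.191, -0.982], [-1.0, 0.001, -0.0]]
wrist_force: [4.1, 4.3, -4.4]
opening: 0.0129
```

```bash
python3 - <<'E'
from h import *
p,R,o=state(); print(o['clock'],w2j(p),o['wrist_force'],o['opening'],o['q'])
s=show('scene','s19')
cv2.imwrite('pics/s19c.png',cv2.resize(s[120:280,230:430],None,fx=3.7,fy=3.7,interpolation=cv2.INTER_CUBIC))
E
```

```text
26.3833 [-0.067   0.1061  0.1562] [ 4.1249  4.277  -4.383 ] 0.0128505673877871 [-0.0063  0.2537  0.1271  1.4426  0.      1.7567]
```

View pics/s19c.png

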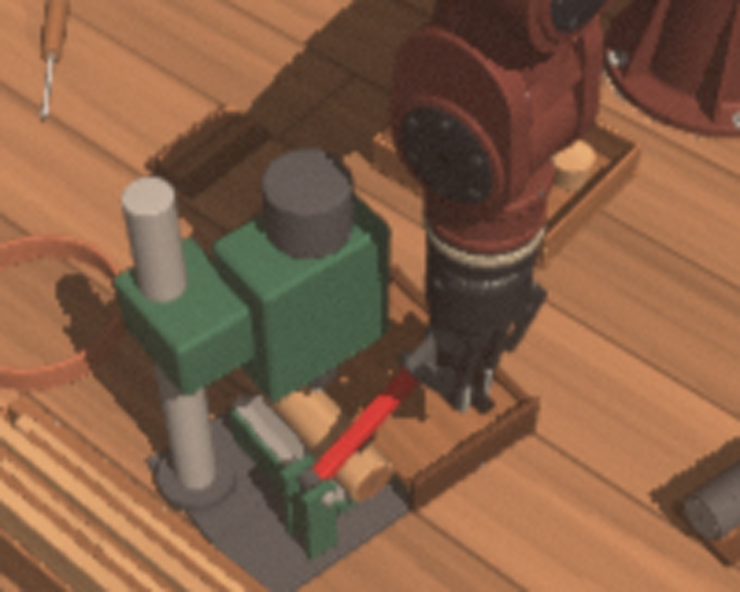

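>>> apply_moves:
  deltas:
    - [[0.0064, -0.004, 0], [0, 0, 0], 255]
    - [[0.0066, -0.0037, 0], [0, 0, 0], 255]
    - [[0.0068, -0.0033, 0], [0, 0, 0], 255]
    - [[0.007, -0.003, 0], [0, 0, 0], 255]
    - [[0.0071, -0.0026, 0], [0, 0, 0], 255]
    - [[0.0072, -0.0022, 0], [0, 0, 0], 255]
    - [[0.0074, -0.0018, 0], [0, 0, 0], 255]
    - [[0.006, -0.0012, 0], [0, 0, 0], 255]
    - [[0.004, -0.0004, 0], [0, 0, 0], 255]
    - [[0, 0, 0], [0, 0, 0], 255]

```text
clock: 27.27
tcp_pos: [0.6179, 0.1292, 0.0987]
ee_rot: [[0.004, 0.981, -0.192], [-0.0, -0.192, -0.981], [-1.0, 0.004, -0.0]]
wrist_force: [8.8, 3.1, -1.7]
opening: 0.013
```

```bash
python3 - <<'E'
from h import *
p,R,o=state(); j=w2j(p); print(o['clock'],j,o['wrist_force'],o['opening'],o['q'], 'theta',np.arctan2(j[2]+.0145-.095,.05-j[0]))
E
```

```text
27.2667 [-0.0873  0.1058  0.0987] [ 8.7937  3.1268 -1.7467] 0.013013763803456504 [-0.0003  0.2097 -0.0279  1.3289 -0.0005  1.7632] theta 0.13174072083654126
```

>>> apply_moves:
  deltas:
    - [[0.002, 0, 0], [0, 0, 0], 255]
    - [[0.002, 0, 0], [0, 0, 0], 255]
    - [[0.002, 0, 0], [0, 0, 0], 255]
    - [[0.002, 0, 0], [0, 0, 0], 255]
    - [[0.002, 0, 0], [0, 0, 0], 255]
    - [[0, 0, 0], [0, 0, 0], 255]

```text
clock: 27.77
tcp_pos: [0.6172, 0.1293, 0.0888]
ee_rot: [[0.003, 0.981, -0.191], [-0.0, -0.191, -0.982], [-1.0, 0.003, -0.0]]
wrist_force: [6.6, 4.2, -1.2]
opening: 0.0129
```

>>> apply_moves:
  deltas:
    - [[0.001, 0, 0], [0, 0, 0], 255]
    - [[0.001, 0, 0], [0, 0, 0], 255]
    - [[0, 0, 0], [0, 0, 0], 255]

```text
clock: 28.02
tcp_pos: [0.6172, 0.1294, 0.0871]
ee_rot: [[0.003, 0.982, -0.191], [-0.0, -0.191, -0.982], [-1.0, 0.003, -0.0]]
wrist_force: [4.0, 3.8, 2.3]
opening: 0.0133
```

>>> apply_moves:
  deltas:
    - [[0.001, 0, 0], [0, 0, 0], 255]
    - [[0.001, 0, 0], [0, 0, 0], 255]
    - [[0, 0, 0], [0, 0, 0], 255]

```text
clock: 28.27
tcp_pos: [0.6172, 0.1295, 0.0861]
ee_rot: [[0.003, 0.982, -0.191], [-0.0, -0.191, -0.982], [-1.0, 0.003, -0.0]]
wrist_force: [0.5, 4.5, 9.6]
opening: 0.0128
```

>>> apply_moves:
  deltas:
    - [[0.001, 0, 0], [0, 0, 0], 255]
    - [[0, 0, 0], [0, 0, 0], 255]

```text
clock: 28.43
tcp_pos: [0.6172, 0.1295, 0.0855]
ee_rot: [[0.003, 0.982, -0.191], [-0.0, -0.191, -0.982], [-1.0, 0.003, -0.0]]
wrist_force: [-1.2, 4.5, 11.7]
opening: 0.0124
```

```bash
python3 - <<'E'
from h import *
p,R,o=state(); j=w2j(p); print(o['clock'],j,o['wrist_force'],o['opening'], 'theta',np.arctan2(j[2]+.0145-.095,.05-j[0]))
show('wrist','w20'); s=show('scene','s20')
cv2.imwrite('pics/s20c.png',cv2.resize(s[120:280,230:430],None,fx=3.7,fy=3.7,interpolation=cv2.INTER_CUBIC))
E
```

```text
28.4333 [-0.0881  0.1059  0.0855] [-1.19    4.5475 11.7471] 0.012390602823987806 theta 0.036535532830002
```

View pics/w20.png

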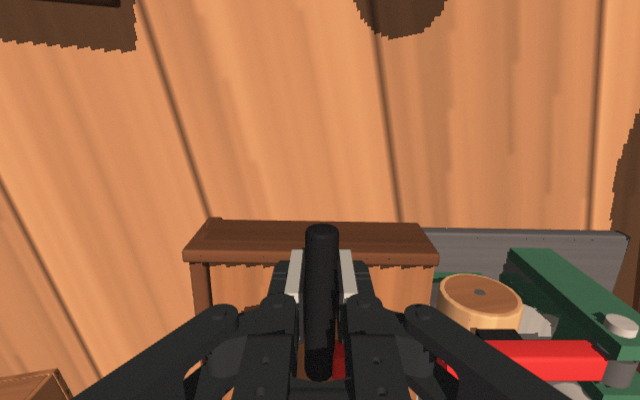

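View pics/s20c.png

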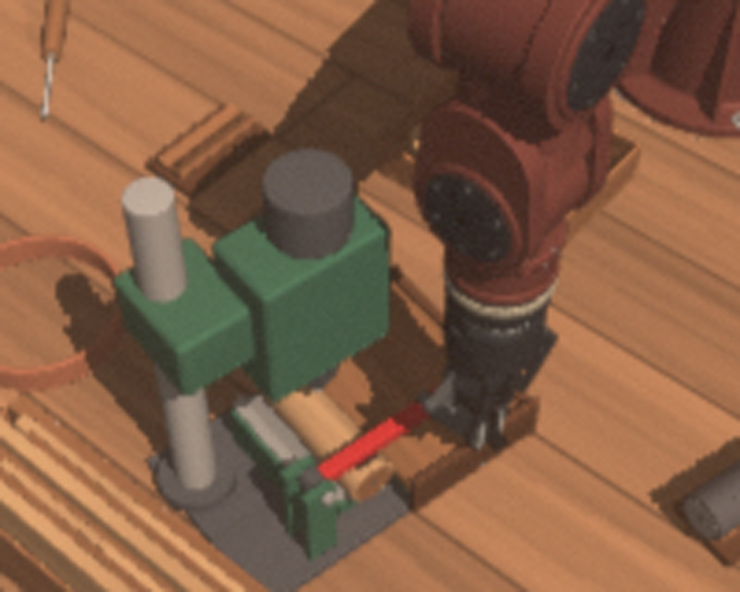

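>>> apply_moves:
  deltas:
    - [[0.0005, 0, 0], [0, 0, 0], 255]
    - [[0, 0, 0], [0, 0, 0], 200]
    - [[0, 0, 0], [0, 0, 0], 150]
    - [[0, 0, 0], [0, 0, 0], 100]
    - [[0, 0, 0], [0, 0, 0], 50]
    - [[0, 0, 0], [0, 0, 0], 0]
    - [[0, 0, 0], [0, 0, 0], 0]
    - [[0, 0, 0], [0, 0, 0], 0]
    - [[0, 0, 0], [0, 0, 0], 0]

```text
clock: 29.28
tcp_pos: [0.6164, 0.129, 0.083]
ee_rot: [[0.001, 0.982, -0.191], [-0.001, -0.191, -0.982], [-1.0, 0.001, 0.001]]
wrist_force: [0.4, -0.1, -0.3]
opening: 0.0852
```

>>> apply_moves:
  deltas:
    - [[-0.01, 0, 0], [0, 0, 0], 0]
    - [[-0.03, 0, 0], [0, 0, 0], 0]
    - [[-0.035, 0, 0], [0, 0, 0], 0]
    - [[-0.035, 0, 0], [0, 0, 0], 0]
    - [[-0.035, 0, 0], [0, 0, 0], 0]
    - [[-0.035, -0.01, 0], [0, 0, 0], 0]
    - [[-0.02, -0.03, -0.01], [0, 0, 0], 0]
    - [[0, -0.03, -0.02], [0, 0, 0], 0]
    - [[0, 0, 0], [0, 0, 0], 0]
    - [[0, 0, 0], [0, 0, 0], 0]

```text
clock: 30.12
tcp_pos: [0.5526, 0.1732, 0.2848]
ee_rot: [[0.004, 0.982, -0.189], [-0.001, -0.189, -0.982], [-1.0, 0.004, 0.0]]
wrist_force: [0.4, -0.1, -0.6]
opening: 0.0849
```

```bash
python3 - <<'E'
from h import *
p,R,o=state(); print(o['clock'],w2j(p),o['wrist_force'],o['opening'])
show('wrist','w21'); np.savez('w21.npz',p=p,R=R); s=show('scene','s21'); show('top','t21')
cv2.imwrite('pics/s21c.png',cv2.resize(s[120:280,230:430],None,fx=3.7,fy=3.7,interpolation=cv2.INTER_CUBIC))
E
```

```text
30.1167 [-0.16    0.1362  0.2848] [ 0.3887 -0.1318 -0.6129] 0.08492971139067343
```

View pics/w21.png

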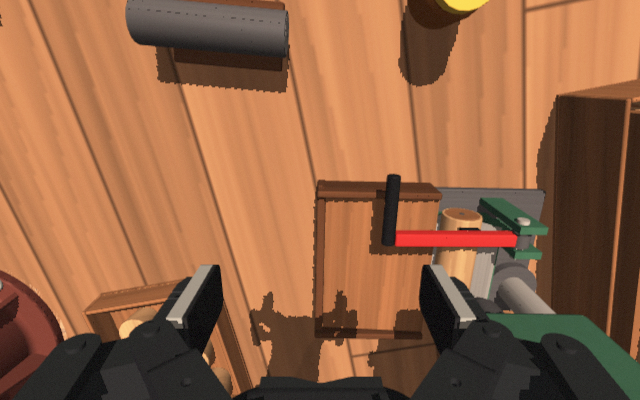

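View pics/s21c.png

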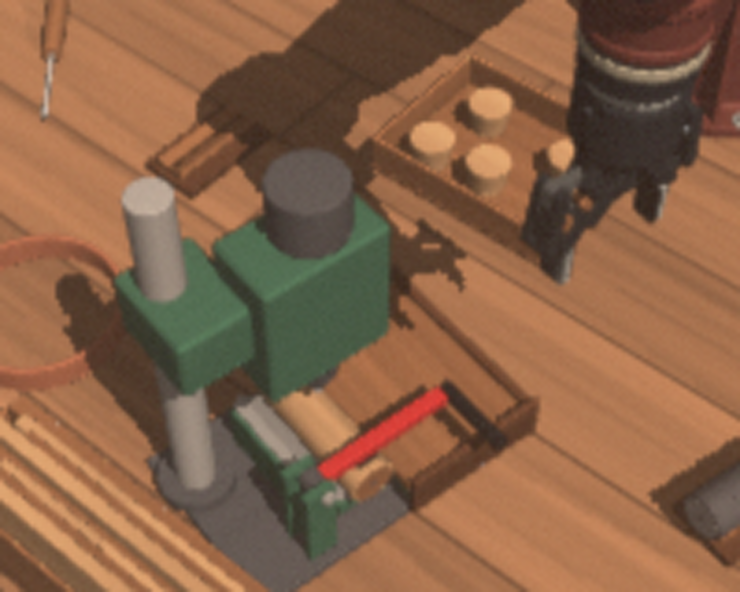

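View pics/t21.png

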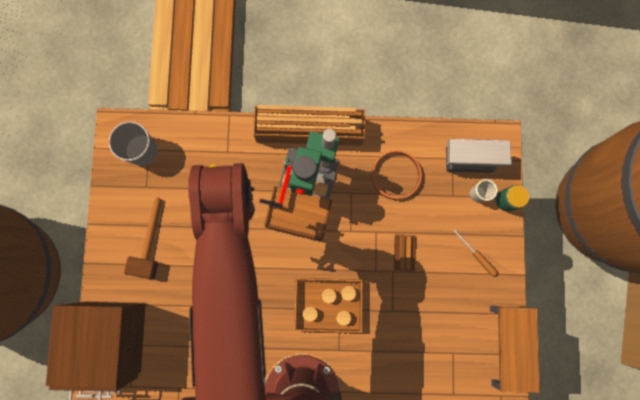

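```bash
python3 - <<'E'
from h import *
d=np.load('w21.npz'); P=(d['p'],d['R'])
s=cv2.imread('pics/s21.png'); cv2.imwrite('pics/s21z.png',cv2.resize(s[215:265,305:375],None,fx=10,fy=10,interpolation=cv2.INTER_CUBIC))
w=cv2.imread('pics/w21.png'); cv2.imwrite('pics/w21z.png',cv2.resize(w[165:295,370:560],None,fx=4,fy=4,interpolation=cv2.INTER_CUBIC))
c=lambda u,v:(230+u/3.7,120+v/3.7)
X,e=two('wrist',(394,180),'scene',c(500,440),P,None); print('tip',w2j(X),e)
X,e=two('wrist',(389,243),'scene',c(444,388),P,None); print('inner',w2j(X),e)
for y in(.07,.13): print(proj('wrist',j2w([.05-.14*np.cos(.03),y,.0992]),P),proj('scene',j2w([-.09,y,.0992])))
for y in (-.075,.075): print('blank end ctr',proj('wrist',j2w([0,y,.061]),P),proj('scene',j2w([0,y,.061])))
E
```

```text
tip [-0.0879  0.1276  0.1013] 0.0017202937356246002
inner [-0.0876  0.0589  0.0995] 0.002227341724475129
[387.3611 232.1078] [352.7467 226.5061]
[391.4545 176.1772] [365.9376 239.2638]
blank end ctr [444.5529 323.7014] [302.0915 219.0711]
blank end ctr [460.3635 214.3315] [331.0894 249.8482]
```

View pics/s21z.png

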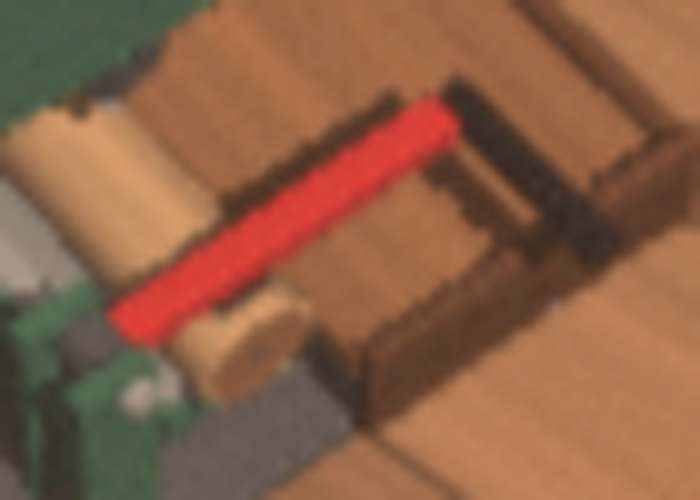

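View pics/w21z.png

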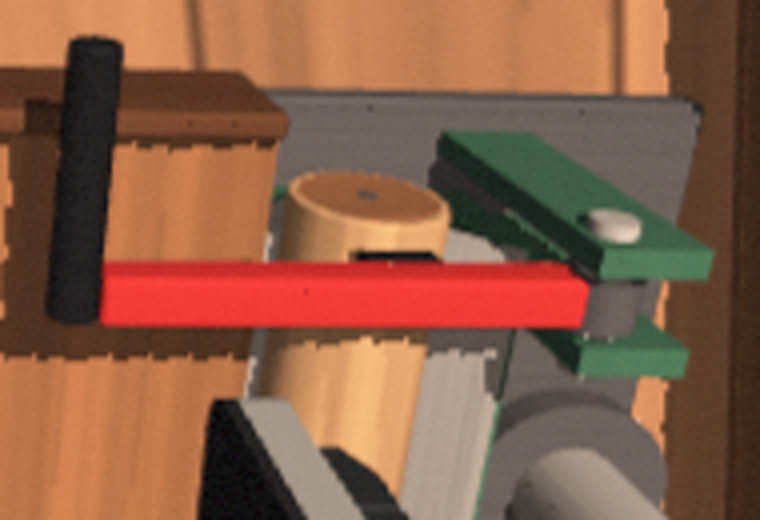

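```bash
python3 - <<'E'
from h import *
print(manip.job_done()); print(manip.get_obs()['clock'])
E
```

```text
the job is handed in; nothing more can be done
None
the job is handed in; nothing more can be done
```

The job is done and handed in at about 30 s. I took the oak blank from the right-hand stand, laid it on the deck in line with the vee and let go; it rolled back against the end strip. I then rolled it up the deck with the fingertips, leaning the tool back from 19° to 34° to pass under the head. It dropped into the vee by itself. I swung the clamp down by its handle, released it and backed away.

**Last checks**
- **Blank:** its end face is within about 1.5 px (roughly 1 mm) of where a seated, centred blank should show.
- **Clamp:** the handle is about 0.100 m high, so the arm angle is about 0.03 to 0.045 rad. It pushed back with about 12 N when pressed, well above its 2 to 3 N friction, so the pad bears on the blank.
- **Robot:** gripper open and clear of everything, wrist force about zero.
- **Other things:** the steel bar and the rest of the bench looked undisturbed in the final pictures.

**What went wrong or disagreed**
- **Joint 2:** while I set up the lean too close to the base, joint 2 read -0.841 against its stated limit of -0.84. I backed it off within half a second. This may count as passing its range.
- **Grasp:** taking hold of the blank on its stand briefly showed about 20 N sideways and 20 N up at the wrist.
- **Handle tip:** it measured 8 to 10 mm nearer the arm than the description gives.

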